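Stock the narrow condiment ledge and bar the bottle in its bay

TASK

Get the condiment stand ready for service: slide the gate of the bottle bay fully open, slide the tall bottle along the counter into its bay, pushing it low down so that it neither tips over nor leaves the counter, then slide the gate fully shut in front of it. All the spice jars and shakers that are out on the counter must end up standing upright on the narrow raised ledge of the stand. Leave the measuring jug and the short tin where they are.

Things in the scene. Friction and masses are not known exactly. Their poses are not given: they have to be found in the camera images.
- stand: Fixed aluminium and wood stand; origin on the counter under the left end of the ledge's centre line; x points away from the robot, y left, z up; yaw up to 0.1 either way. The wooden ledge is 40 mm deep (x -20..20), 270 mm long (y -270..0), top 90 mm up, free above. Left of it is the bottle bay (bay). The gate track runs from the bay to the back: x -95..35, y 103..125, 47 mm high.
- ledge (a point): Middle of the ledge's top face (stand frame 0, -135, 90 mm), axes as the stand: x across the 40 mm depth, y along the 270 mm length.
- bay (a point): On the counter, where the bottle shall stand (stand frame -145, 60, 0 mm), axes as the stand. The bay is open to the left (+y), floored by the bare counter, 84 mm wide inside (x -42..42); side walls 8 mm thick, 44 mm high, y -46..65; inner face of its end wall at y = -38. In the bay = bottle axis within 20 mm in x and in y of this point.
- gate (a joint): Gate bar sliding along the stand's x over the bay's mouth, m: 0 = fully shut (bar across the mouth), 0.085 = fully open (bar drawn back away from the robot, mouth clear). Starts 0 to 0.03; 1.5 N friction, stays where left. Black bar 14 mm thick (centre y = 54 of bay), 12 mm high, underside 50 mm up; shut it spans x -45..81 of bay. It passes 47 mm from the bay point.
- gate_grip (a point): Black upright grip on the gate bar, 20 mm (x) by 16 mm (y), free from 67 to 105 mm above the counter; the point is on its axis 98.5 mm up (6.5 mm below its top) and moves with the gate (shut: 72 mm behind bay (+x), 54 mm to its left).
- bottle: Tall clear dressing bottle with a green screw cap, round, 58 mm across, 212 mm high (body 177 mm, then neck and cap 33 mm across), 0.32 to 0.48 kg, heavy foot (centre of mass about 30 mm up); origin at the centre of its underside, z up its axis. Stands left of the bay's mouth. Push it below about 40 mm height; higher pushes tip it.
- spice_a: Spice jar with an orange-red screw lid, round, 45 mm across, 106 mm high, 0.15 kg; origin at the centre of its underside, z up. May be absent.
- spice_b: A second spice jar, the same as spice_a. May be absent.
- shaker_dark: Slim round black shaker, 27 mm across, 105 mm high, narrower neck at the top, 0.1 kg; origin at the centre of its underside, z up. May be absent.
- shaker_pale: Slim round pale steel shaker, 27 mm across, 100 mm high, 0.1 kg; origin at the centre of its underside, z up. May be absent.
- jug: Bystander: clear measuring jug, 120 x 169 x 135 mm, at the right behind the jars.
- tub: Bystander: short tin, 76 mm across, 58 mm high, at the front left.

How it is judged (in metres and radians):
On the way, in this order (a step that is already met when the one before it is completed fails the run):
1. the gate is slid fully open (to within 4 mm of its stop) (value of joint gate above 0.081 m), for 0.2 s.
2. the bottle stands upright in the bay with the gate open (x of bottle in the frame of bay between -0.02 and 0.02 m and y of bottle in the frame of bay between -0.02 and 0.02 m and angle between bottle's own z axis and vertical below 0.1 rad and height (world z) of bottle below 0.01 m and value of joint gate above 0.075 m), for 0.2 s.
3. the gate is slid fully shut in front of the bottle (to within 5 mm of its stop) (x of bottle in the frame of bay between -0.02 and 0.02 m and y of bottle in the frame of bay between -0.02 and 0.02 m and angle between bottle's own z axis and vertical below 0.1 rad and height (world z) of bottle below 0.01 m and value of joint gate below 0.005 m), for 0.2 s.
At the end, for the whole second after the job is handed in: Bottle upright in the bay (axis within 20 mm of the bay centre in its x and y), gate within 5 mm of shut; every jar and shaker present stands upright and still on the ledge: axis within 20 mm of its centre line and within its length, foot within 6 mm of its top (all of step 3 and linear speed of each of bottle, spice_a, spice_b, shaker_dark, shaker_pale below 0.02 m/s and x of spice_a in the frame of ledge between -0.02 and 0.02 m and y of spice_a in the frame of ledge between -0.135 and 0.135 m and z of spice_a in the frame of ledge between -0.006 and 0.006 m and angle between each of spice_a, spice_b, shaker_dark, shaker_pale's own z axis and vertical below 0.1 rad and x of spice_b in the frame of ledge between -0.02 and 0.02 m and y of spice_b in the frame of ledge between -0.135 and 0.135 m and z of spice_b in the frame of ledge between -0.006 and 0.006 m and x of shaker_dark in the frame of ledge between -0.02 and 0.02 m and y of shaker_dark in the frame of ledge between -0.135 and 0.135 m and z of shaker_dark in the frame of ledge between -0.006 and 0.006 m and x of shaker_pale in the frame of ledge between -0.02 and 0.02 m and y of shaker_pale in the frame of ledge between -0.135 and 0.135 m and z of shaker_pale in the frame of ledge between -0.006 and 0.006 m); the robot touches nothing.
It fails at once if the bottle is lifted off the counter (height (world z) of bottle above 0.04 m).
It fails at once if the bottle is tipped over (angle between bottle's own z axis and vertical above 1 rad).
It fails at once if the jug is disturbed (moved over 30 mm) (distance of jug from where it was at the start of the episode above 0.03 m).
It fails at once if the short tin is disturbed (moved over 30 mm) (distance of tub from where it was at the start of the episode above 0.03 m).
Of spice_a, spice_b, shaker_dark, shaker_pale only 3 to 4 are there at a start; the rules pass over those that are not, and their reading is None.
At some moment in a run one of bottle may be knocked a few centimetres aside while the robot is not near it.
It also fails if it takes over 200 s, if anything falls off the work surface, if the arm or the gripper's body presses on something with over 40 N, if the wrist force passes 120 N, or if a joint passes its speed limit or range.

ROBOT

A 7-joint arm with a two-finger parallel gripper is mounted at the origin on a cart in front of the work surface, level with it; the furniture and walls round the work are solid. World frame = base frame: x ahead of the robot, y to its left, z up, the work surface at z = 0. Lengths are in mm, angles in rad, forces in N, time in s.
With the tool pointing down it reaches from about 425 to 875 mm from the base axis. Payload 8.4 kg.
Tool frame: the origin (TCP) lies at the very end of the fingers, on their centre line; the grasp point (between the pads) lies 19 mm behind it; z points along the fingers, y is the line along which they close (so a half turn about z gives the same grasp; the last joint's range is limited). The gripper opens to 85 mm and grips with 20 to 120 N. Pads are 22 mm wide; open, the fingers measure 114 mm over their backs; the gripper's body (76 mm by 85 mm) begins 54 mm behind the grasp point. The pads swing forward as they close: fully open they stand 13 mm farther back than shut.
Start: joints at [-1.363, 0.333, 0.04, 1.465, -0.013, 1.343, -0.059], TCP at [196.307, 619.619, 231.308] pointing down, gripper open.
Joint ranges: [-2.58, 2.58], [-0.38, 2.09], [-1.3, 1.39], [0.25, 2.4], [-1.5, 4.64], [0.08, 2.09], [-2.65, 2.65]. Speed limits (rad/s): [2.22, 2.22, 2.79, 2.79, 3.14, 3.14, 3.14].

INTERFACE

Orientations are given as a unit quaternion [x, y, z, w].
In Python, from bench import bot, optics gives the robot as it stands.
- The arm moves only by the tool play_rows, never from a script. Its argument "deltas" is a list of rows, each an object of numbers: "tx", "ty", "tz": the shift along the tool's x, y, z in units of 30 mm (1.0 is 30 mm); "rx", "ry", "rz": the turn, a rotation vector about the tool's x, y, z in units of 6 degrees (1.0 is 6 degrees); "gripper": the opening, from -1 (shut) to 1 (fully open). In form: [{"tx": .., "ty": .., "tz": .., "rx": .., "ry": .., "rz": .., "gripper": ..}, ...]. A call has 1 to 8 rows; each row shifts and turns the commanded pose from where the row before left it, along the tool's axes as they then stand; what a row does not reach is not made up. A row lasts 1/12 s, in which the tool goes at most 41.7 mm and 7.16 degrees, less where a joint would pass 70% of its speed; a pose out of reach is approached as far as the arm can. A call is refused whole if a number of a shift passes 1 or a number of a turn 1, either way. A call with a gripper value outside its range is refused whole. The fingers move at their own pace and stop on an object; the grip force is fixed at half the most. Time passes only in rows, so rows that do not move let the fingers close. It gives the time, the measured TCP pose, the force, the opening and the grip force at its end, in the units of the state.
- bot.read_state(): the state, without advancing time (a new reading comes with each control period).
- optics.snapshot(name): name is "scene" or "top"; returns (picture, depth): 400x640x3 uint8, red, green, blue; 400x640 float32, mm along the optical axis (not along the pixel's ray), 0 where there is no reading.
- optics.camera_params(name): a dict with "mtx" (3x3 intrinsics, pixels), "cam_to_world" (4x4, takes a point from camera to world coordinates). Camera axes: x right, y up, looking along -z (the intrinsics and any distortion apply to the point x, -y, -z); pixel columns grow to the right and rows downward; lengths in mm; the calibration is good to about 2 mm. A picture is of the moment at which its call begins. camera_params takes no time and is no camera call.
- bot.sign_off(): hands the job in; it is judged then, once.
Trained networks look in the newest picture that a camera, given by its name, has taken for a name from the list of things; names that differ only in an ending like _2 or _b are one class to them, and where a whole thing is asked for, a point or a joint stands for the part that bears it (a point fixed in the world has none). Each returns a list of dicts, best first, with "score" (0 to 1); they miss things now and then, are a little off and sometimes report something else, mostly with a low value. They report only what shows in the picture. A call takes as long as a camera call.
- optics.masks_of(thing, camera): "pixels" (400x640 bool, what is visible of it) and "xy" ([column, row] in pixels, amid what is visible of it).
The state is a dict: "t": time; "joint_pos": joint angles; "qvel": joint speeds; "effort": joint torques, N m; "eef_pos": TCP position; "ee_rot": TCP orientation; "contact_force": force on the tool from outside, world axes, zero at the start; "torque": the same for the moment, N m; "gripper_width": finger opening in mm; "grip_force": force on a finger pad.
Only numpy, scipy, OpenCV 4.12 (cv2) and the standard library are available. Lean on these libraries where they do the work, as an engineer would, in place of code of your own. Each camera call takes 0.05 s, during which the arm holds its last target. There are 200 camera calls.

## Working session

There is one attempt and no reset: what is moved stays moved. The work goes in short steps, Python scripts to look and compute and a tool call to move; the robot and the scene stay as the last step left them, time stands still between calls to the robot, and variables do not carry over. Pictures are saved under pics/ and viewed, at most 14 in all, crops included, and the job is handed in when it is done.

Besides the shell and the picture viewer there is one more tool, called after ">>>" by a JSON object that holds its "api" and its "payload", one argument or row to a line. play_rows: Moves the arm, as the interface text tells. Its arguments: {"type":"object","properties":{"deltas":{"type":"array","items":{"type":"object","properties":{"tx":{"type":"number"},"ty":{"type":"number"},"tz":{"type":"number"},"rx":{"type":"number"},"ry":{"type":"number"},"rz":{"type":"number"},"gripper":{"type":"number"}}}}},"required":["deltas"]}

```bash
ls; mkdir -p pics; cat > h.py <<'E'
import numpy as np, cv2
from bench import bot, optics
def snap(c,f=None):
    p,d=optics.snapshot(c)
    if f: cv2.imwrite('pics/'+f,p[:,:,::-1])
    return p,d
def cloud(c,d):
    P=optics.camera_params(c);K=np.array(P['mtx']);T=np.array(P['cam_to_world'])
    v,u=np.mgrid[:400,:640]
    x=(u-K[0,2])/K[0,0]*d;y=(v-K[1,2])/K[1,1]*d
    W=np.stack([x,-y,-d,np.ones_like(d)],-1)@T.T
    W=W[...,:3];W[d<=0]=np.nan
    return W
E
python3 - <<'E'
from h import *
s=bot.read_state();print(s)
for c in('scene','top'):
    p,d=snap(c,c+'0.png');W=cloud(c,d)
    print(c,optics.camera_params(c))
    for n in('bottle','spice_a','shaker_dark','shaker_pale','gate_grip','jug','tub','stand'):
        for m in optics.masks_of(n,c)[:3]:
            q=W[m['pixels']];q=q[~np.isnan(q[:,0])]
            if len(q): print(n,round(m['score'],2),np.round(m['xy']),len(q),'med',np.round(np.median(q,0)),'lo',np.round(np.percentile(q,3,0)),'hi',np.round(np.percentile(q,97,0)))
E
```

```text
pics
{'t': 0.0, 'joint_pos': array([-1.3632644 ,  0.33391153,  0.03987381,  1.46628762, -0.01340651,
        1.3432751 , -0.05848015]), 'qvel': array([-0.00119125, -0.00066313, -0.00015695,  0.00139457,  0.00125777,
        0.00099886,  0.00048737]), 'effort': array([-2.86438444e-05, -6.58568072e+01,  1.36547025e+00, -4.05542529e+01,
        1.68557139e-02,  1.30324232e-02, -6.89465296e-06]), 'eef_pos': array([196.15185467, 619.21941137, 230.41284708]), 'ee_rot': array([ 1.52764938e-01,  9.88262223e-01, -8.04571418e-04, -7.19963839e-05]), 'contact_force': array([ 0.91491745, -0.72707977,  0.52750271]), 'torque': array([0.0182431 , 0.02920958, 0.05577041]), 'grip_force': 0.0, 'gripper_width': 85.14486424654456}
scene {'mtx': array([[440.28839149,   0.        , 312.55896502],
       [  0.        , 440.28839149, 195.06226629],
       [  0.        ,   0.        ,   1.        ]]), 'cam_to_world': array([[ 5.82756048e-01,  4.27884884e-01, -6.90876194e-01,
        -5.23870491e+02],
       [-8.12628302e-01,  3.01042662e-01, -4.99007573e-01,
        -6.56319099e+02],
       [-5.53458887e-03, 
[... 1394 characters left out ...]
+00,  0.00000000e+00,
         1.00000000e+00]])}
bottle 0.72 [279. 210.] 243 med [480. 251. 159.] lo [452. 227.  28.] hi [510. 285. 215.]
spice_a 0.54 [424. 200.] 165 med [ 514. -322.  102.] lo [ 493. -351.    3.] hi [ 535. -308.  113.]
shaker_pale 0.44 [416. 221.] 57 med [ 419. -297.   75.] lo [ 411. -310.    8.] hi [ 432. -291.  102.]
jug 0.57 [431. 159.] 808 med [ 675. -385.   44.] lo [ 618. -423.   -1.] hi [ 719. -307.  134.]
jug 0.46 [277. 209.] 242 med [480. 251. 159.] lo [451. 226.  31.] hi [510. 285. 215.]
stand 0.85 [349. 177.] 1191 med [624. -19.  85.] lo [ 465. -225.   -1.] hi [658. 153.  97.]
stand 0.64 [307. 197.] 113 med [524. 144.  63.] lo [462. 136.  49.] hi [569. 154. 106.]
```

```bash
python3 - <<'E'
import cv2
a=cv2.imread('pics/scene0.png')[110:330,190:510]; cv2.imwrite('pics/a.png',cv2.resize(a,(800,550),interpolation=cv2.INTER_CUBIC))
a=cv2.imread('pics/top0.png')[110:270,230:470]; cv2.imwrite('pics/b.png',cv2.resize(a,(800,533),interpolation=cv2.INTER_CUBIC))
E
```

```text
(no output)
```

View pics/a.png

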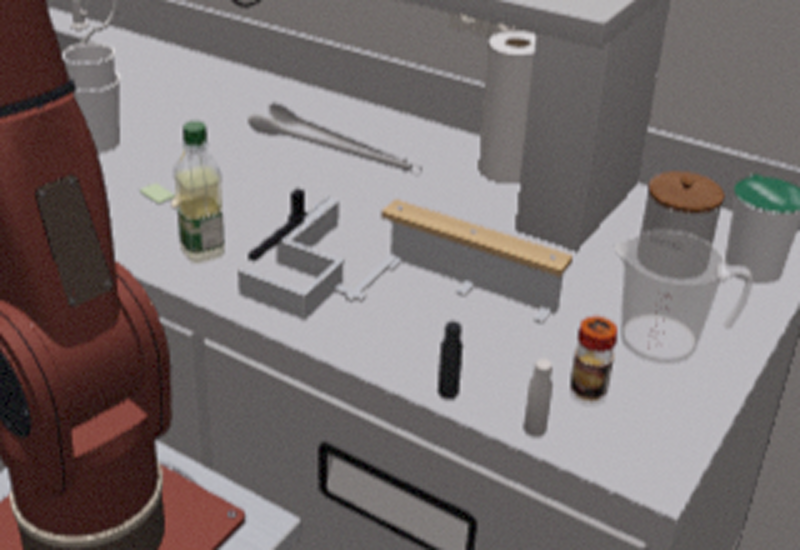

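View pics/b.png

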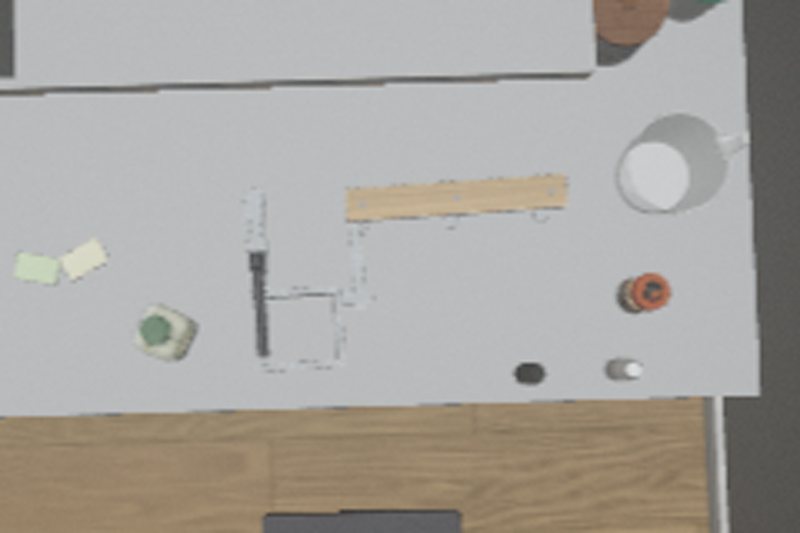

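The scene shows one spice jar (orange lid), a dark shaker and a pale shaker, so three items to place. It also shows the bottle left of the bay and the gate nearly shut. The tin isn't in these crops, so next I'll look at the full top view and fit the stand pose.

```bash
cat >> h.py <<'E'
def circ(q,r):
    from scipy.optimize import least_squares
    c0=np.median(q,0)
    return least_squares(lambda c:np.hypot(*(q-c).T)-r,c0,loss='soft_l1').x
E
python3 - <<'E'
from h import *
for c in('scene','top'):
    p,d=snap(c,c+'1.png');W=cloud(c,d)
    z=W[...,2]
    hsv=cv2.cvtColor(p,cv2.COLOR_RGB2HSV)
    ok=(W[...,0]>540)&(W[...,0]<720)&(W[...,1]>-260)&(W[...,1]<90)&(z>84)&(z<98)&(hsv[...,1]>60)
    q=W[ok];r=cv2.minAreaRect(q[:,:2].astype(np.float32))
    print(c,'ledge',len(q),r,np.median(q[:,2]))
    # line fit for yaw
    vx=np.polyfit(q[:,1],q[:,0],1);print('slope',vx, 'y range',np.percentile(q[:,1],[1,99]),'mid',q[:,:2].mean(0))
    # grip
    ok=(W[...,0]>430)&(W[...,0]<680)&(W[...,1]>100)&(W[...,1]<180)&(z>80)&(z<112)
    q=W[ok];print('grip',len(q),np.round(q.mean(0)),np.round(q.min(0)),np.round(q.max(0)))
    ok=(W[...,0]>430)&(W[...,0]<680)&(W[...,1]>-10)&(W[...,1]<180)&(z>36)&(z<48)
    q=W[ok];print('walls',len(q),np.round(np.percentile(q,2,axis=0)),np.round(np.percentile(q,98,axis=0)))
    for n,lo,hi,R in(('bottle',180,225,16.5),('shaker_dark',10,70,13.5),('shaker_pale',10,70,13.5),('spice_a',85,115,22.5)):
        m=optics.masks_of(n,c)
        if not m: print(n,'none');continue
        m=m[0];q=W[m['pixels']];q=q[(q[:,2]>lo)&(q[:,2]<hi)]
        if len(q)>3: print(n,m['score'],len(q),circ(q[:,:2],R),np.median(q,0))
    ok=(W[...,0]>400)&(W[...,0]<560)&(W[...,1]>280)&(z>40)&(z<70)
    print('tub?',ok.sum(),W[ok].mean(0) if ok.any() else '')
E
```

```text
scene ledge 595 ((634.2075805664062, -99.53143310546875), (48.62457275390625, 270.7326354980469), 2.6273233890533447) 90.15319902501074
slope [-3.92791699e-02  6.26195002e+02] y range [-233.69280745   29.70878288] mid [ 630.43334806 -107.90314045]
grip 44 [559. 144.  97.] [550. 137.  82.] [574. 154. 109.]
walls 333 [431.  -1.  36.] [651. 158.  48.]
bottle 0.62 110 [480.55413973 260.28265987] [471.62847559 252.01696203 201.81276997]
shaker_dark 0.71 131 [ 417.19608794 -187.72353213] [ 406.51684018 -193.96026296   40.32302471]
shaker_pale 0.78 124 [ 397.16631589 -313.09704841] [ 407.85357617 -308.85769692   41.34368041]
spice_a 0.81 182 [ 513.26041222 -328.91310262] [ 500.95132619 -331.34579663  105.51428433]
tub? 375 [ 522.81649928 1831.48426917   54.74535414]
top ledge 384 ((637.4706420898438, -99.32473754882812), (34.46171951293945, 259.7964782714844), 2.491245985031128) 89.90286472301943
slope [-4.82409676e-02  6.32775195e+02] y range [-227.56318291   29.24821403] mid [ 637.88578311 -105.93874938]
grip 19 [565. 146. 105.] [556. 140.  97.] [573. 153. 111.]
walls 195 [434.  42.  37.] [653. 157.  47.]
bottle 0.76 79 [481.79902891 258.18257037] [480.54238582 255.97253108 211.54265799]
shaker_dark 0.57 11 [ 418.85997653 -189.41727023] [ 422.46901577 -177.71791123   43.98814289]
shaker_pale none
spice_a 0.63 106 [ 513.29520906 -331.31237426] [ 514.07204539 -327.75331825  104.58150764]
tub? 272 [465.27709103 593.12147555  55.08088236]
```

View pics/top1.png

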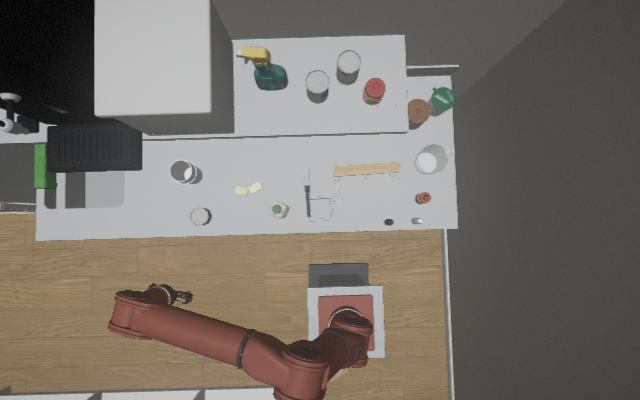

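The top view puts the tin at pixel (200,216), far left, and the bottle at (279,210). The gate bar ends at its grip near (308,186), and the ledge runs from (333,171) to (400,168). I'll grasp the grip with the tool's y axis along the stand's y.

```bash
cat >> h.py <<'E'
from scipy.spatial.transform import Rotation as Ro
YAW=0.044; O=np.array([631.6,35.5,0.]); RS=Ro.from_euler('z',YAW)
def stand(x,y,z): return O+RS.apply([x,y,z])
def bay(x,y,z): return stand(x-145,y+60,z)
def inbay(p): return RS.inv().apply(np.asarray(p)-O)-[-145,60,0]
def tool(ydir_deg,tilt_deg=0):
    """down-pointing tool, y axis at ydir_deg from stand x; tilt about tool y (deg)"""
    a=np.radians(ydir_deg)+YAW; y=np.array([np.cos(a),np.sin(a),0]); z=np.array([0,0,-1.]); x=np.cross(y,z)
    return Ro.from_matrix(np.stack([x,y,z],1))*Ro.from_euler('y',tilt_deg,degrees=True)
def go(p,R):
    s=bot.read_state(); C=Ro.from_quat(s['ee_rot'])
    rv=(C.inv()*R).as_rotvec(degrees=True)/6
    d=np.asarray(p)-s['eef_pos']
    print('t',round(s['t'],1),'at',np.round(s['eef_pos'],1),'w',round(s['gripper_width'],1),'f',np.round(s['contact_force'],1),'q',np.round(s['joint_pos'],2))
    print(' rot units',np.round(rv,2),' then shift units',np.round(R.inv().apply(d)/30,2),' cur-frame shift',np.round(C.inv().apply(d)/30,2))
E
python3 - <<'E'
from h import *
go(bay(72+11,54,180),tool(90)); print(bay(83,54,98),bay(0,0,0),tool(90).as_matrix().round(2))
E
```

```text
t 1.4 at [196.3 619.6 231.3] w 85.3 f [ 0.8 -0.3 -0.6] q [-1.36  0.33  0.04  1.47 -0.01  1.34 -0.06]
 rot units [-0.   -0.   -3.35]  then shift units [-11.57 -16.29   1.71]  cur-frame shift [-16.47 -11.32   1.71]
[564.64562466 146.66254595  98.        ] [484.10118911  89.06398778   0.        ] [[-1.   -0.04  0.  ]
 [-0.04  1.    0.  ]
 [-0.    0.   -1.  ]]
```

>>> {"api": "play_rows", "payload": {
  "deltas": [
    {"tz": -1,"gripper": 0.2},
    {"tz": -1,"gripper": 0.2},
    {"tz": -0.8,"gripper": 0.2},
    {"rz": -0.85,"gripper": 0.2},
    {"rz": -0.85,"gripper": 0.2},
    {"rz": -0.83,"gripper": 0.2},
    {"rz": -0.83,"gripper": 0.2}
  ]
}}

```text
invalid input at $.deltas[0]: expected keys tx, ty, tz, rx, ry, rz, gripper
```

```bash
python3 - <<'E'
from h import *
go(bay(72+11,54,300),tool(90))
E
```

```text
t 1.4 at [196.3 619.6 231.3] w 85.3 f [ 0.8 -0.3 -0.6] q [-1.36  0.33  0.04  1.47 -0.01  1.34 -0.06]
 rot units [-0.   -0.   -3.35]  then shift units [-11.57 -16.29  -2.29]  cur-frame shift [-16.47 -11.32  -2.29]
```

>>> {"api": "play_rows", "payload": {
  "deltas": [
    {"tx": 0,"ty": 0,"tz": -1,"rx": 0,"ry": 0,"rz": -0.85,"gripper": 0.2},
    {"tx": 0,"ty": 0,"tz": -1,"rx": 0,"ry": 0,"rz": -0.85,"gripper": 0.2},
    {"tx": 0,"ty": 0,"tz": -0.3,"rx": 0,"ry": 0,"rz": -0.85,"gripper": 0.2},
    {"tx": 0,"ty": 0,"tz": 0,"rx": 0,"ry": 0,"rz": -0.8,"gripper": 0.2},
    {"tx": -0.68,"ty": -0.95,"tz": 0,"rx": 0,"ry": 0,"rz": 0,"gripper": 0.2},
    {"tx": -0.68,"ty": -0.95,"tz": 0,"rx": 0,"ry": 0,"rz": 0,"gripper": 0.2},
    {"tx": -0.68,"ty": -0.95,"tz": 0,"rx": 0,"ry": 0,"rz": 0,"gripper": 0.2},
    {"tx": -0.68,"ty": -0.95,"tz": 0,"rx": 0,"ry": 0,"rz": 0,"gripper": 0.2}
  ]
}}

```text
t: 2.07
eef_pos: [283.6, 508.0, 300.3]
ee_rot: [-0.022, 1.0, 0.0, 0.0]
contact_force: [0.6, -0.1, -0.3]
gripper_width: 51.4
grip_force: 0.0
```

>>> {"api": "play_rows", "payload": {
  "deltas": [
    {"tx": -0.68,"ty": -0.95,"tz": 0,"rx": 0,"ry": 0,"rz": 0,"gripper": 0.2},
    {"tx": -0.68,"ty": -0.95,"tz": 0,"rx": 0,"ry": 0,"rz": 0,"gripper": 0.2},
    {"tx": -0.68,"ty": -0.95,"tz": 0,"rx": 0,"ry": 0,"rz": 0,"gripper": 0.2},
    {"tx": -0.68,"ty": -0.95,"tz": 0,"rx": 0,"ry": 0,"rz": 0,"gripper": 0.2},
    {"tx": -0.68,"ty": -0.95,"tz": 0,"rx": 0,"ry": 0,"rz": 0,"gripper": 0.2},
    {"tx": -0.68,"ty": -0.95,"tz": 0,"rx": 0,"ry": 0,"rz": 0,"gripper": 0.2},
    {"tx": -0.68,"ty": -0.95,"tz": 0,"rx": 0,"ry": 0,"rz": 0,"gripper": 0.2},
    {"tx": -0.68,"ty": -0.95,"tz": 0,"rx": 0,"ry": 0,"rz": 0,"gripper": 0.2}
  ]
}}

```text
t: 2.73
eef_pos: [456.7, 287.1, 300.6]
ee_rot: [-0.022, 1.0, 0.0, 0.0]
contact_force: [0.1, -0.1, -0.4]
gripper_width: 51.1
grip_force: 0.0
```

```bash
python3 - <<'E'
from h import *
go(bay(72+11,54,80),tool(90))
E
```

```text
t 2.7 at [456.7 287.1 300.6] w 51.1 f [ 0.1 -0.1 -0.4] q [-0.9   0.07  0.27  1.64 -0.02  1.43  0.99]
 rot units [0. 0. 0.]  then shift units [-3.39 -4.84  7.35]  cur-frame shift [-3.39 -4.84  7.35]
```

>>> {"api": "play_rows", "payload": {
  "deltas": [
    {"tx": -0.68,"ty": -0.97,"tz": 0,"rx": 0,"ry": 0,"rz": 0,"gripper": 0.2},
    {"tx": -0.68,"ty": -0.97,"tz": 0,"rx": 0,"ry": 0,"rz": 0,"gripper": 0.2},
    {"tx": -0.68,"ty": -0.97,"tz": 0,"rx": 0,"ry": 0,"rz": 0,"gripper": 0.2},
    {"tx": -0.68,"ty": -0.97,"tz": 0,"rx": 0,"ry": 0,"rz": 0,"gripper": 0.2},
    {"tx": -0.68,"ty": -0.97,"tz": 0,"rx": 0,"ry": 0,"rz": 0,"gripper": 0.2},
    {"tx": 0,"ty": 0,"tz": 1,"rx": 0,"ry": 0,"rz": 0,"gripper": 0.2},
    {"tx": 0,"ty": 0,"tz": 1,"rx": 0,"ry": 0,"rz": 0,"gripper": 0.2},
    {"tx": 0,"ty": 0,"tz": 1,"rx": 0,"ry": 0,"rz": 0,"gripper": 0.2}
  ]
}}

```text
t: 3.4
eef_pos: [564.8, 147.1, 209.6]
ee_rot: [-0.021, 1.0, 0.0, 0.001]
contact_force: [0.5, 0.7, -0.2]
gripper_width: 50.9
grip_force: 0.0
```

>>> {"api": "play_rows", "payload": {
  "deltas": [
    {"tx": 0,"ty": 0,"tz": 1,"rx": 0,"ry": 0,"rz": 0,"gripper": 0.2},
    {"tx": 0,"ty": 0,"tz": 1,"rx": 0,"ry": 0,"rz": 0,"gripper": 0.2},
    {"tx": 0,"ty": 0,"tz": 0.8,"rx": 0,"ry": 0,"rz": 0,"gripper": 0.2},
    {"tx": 0,"ty": 0,"tz": 0.5,"rx": 0,"ry": 0,"rz": 0,"gripper": 0.2},
    {"tx": 0,"ty": 0,"tz": 0.5,"rx": 0,"ry": 0,"rz": 0,"gripper": 0.2},
    {"tx": 0,"ty": 0,"tz": 0.4,"rx": 0,"ry": 0,"rz": 0,"gripper": 0.2}
  ]
}}

```text
t: 3.9
eef_pos: [563.8, 147.8, 83.0]
ee_rot: [-0.022, 1.0, -0.0, -0.0]
contact_force: [-0.2, -0.9, -1.3]
gripper_width: 51.5
grip_force: 0.0
```

>>> {"api": "play_rows", "payload": {
  "deltas": [
    {"tx": 0,"ty": 0,"tz": 0.1,"rx": 0,"ry": 0,"rz": 0,"gripper": -0.4},
    {"tx": 0,"ty": 0,"tz": 0,"rx": 0,"ry": 0,"rz": 0,"gripper": -1},
    {"tx": 0,"ty": 0,"tz": 0,"rx": 0,"ry": 0,"rz": 0,"gripper": -1},
    {"tx": 0,"ty": 0,"tz": 0,"rx": 0,"ry": 0,"rz": 0,"gripper": -1},
    {"tx": 0,"ty": 0,"tz": 0,"rx": 0,"ry": 0,"rz": 0,"gripper": -1}
  ]
}}

```text
t: 4.32
eef_pos: [564.7, 146.4, 82.1]
ee_rot: [-0.021, 1.0, -0.001, 0.0]
contact_force: [-0.2, -4.8, -1.6]
gripper_width: 14.8
grip_force: 59.3
```

```bash
python3 - <<'E'
from h import *
s=bot.read_state();print(inbay(s['eef_pos']),s['grip_force'])
go(bay(72+11,54,80),tool(90))
for c in('scene','top'):
    p,d=snap(c);W=cloud(c,d);z=W[...,2]
    m=optics.masks_of('bottle',c)[0];q=W[m['pixels']];q=q[(q[:,2]>180)&(q[:,2]<225)];print(circ(q[:,:2],16.5))
E
```

```text
[83.07775325 53.71903554 82.07025524] 59.28680956363678
t 4.3 at [564.7 146.4  82.1] w 14.8 f [-0.2 -4.8 -1.6] q [-0.66  0.34  0.39  1.82 -0.15  1.02  1.41]
 rot units [-0.01  0.01 -0.01]  then shift units [0.   0.01 0.07]  cur-frame shift [0.   0.01 0.07]
[479.83829268 260.64649792]
[481.69155294 257.69611257]
```

>>> {"api": "play_rows", "payload": {
  "deltas": [
    {"tx": -0.3,"ty": 0,"tz": 0,"rx": 0,"ry": 0,"rz": 0,"gripper": -1},
    {"tx": -0.35,"ty": 0,"tz": 0,"rx": 0,"ry": 0,"rz": 0,"gripper": -1},
    {"tx": -0.35,"ty": 0,"tz": 0,"rx": 0,"ry": 0,"rz": 0,"gripper": -1},
    {"tx": -0.35,"ty": 0,"tz": 0,"rx": 0,"ry": 0,"rz": 0,"gripper": -1},
    {"tx": -0.35,"ty": 0,"tz": 0,"rx": 0,"ry": 0,"rz": 0,"gripper": -1},
    {"tx": -0.3,"ty": 0,"tz": 0,"rx": 0,"ry": 0,"rz": 0,"gripper": -1},
    {"tx": -0.2,"ty": 0,"tz": 0,"rx": 0,"ry": 0,"rz": 0,"gripper": -1},
    {"tx": 0,"ty": 0,"tz": 0,"rx": 0,"ry": 0,"rz": 0,"gripper": -1}
  ]
}}

```text
t: 5.18
eef_pos: [631.7, 149.0, 82.1]
ee_rot: [-0.021, 1.0, -0.001, 0.001]
contact_force: [2.1, -4.8, -2.6]
gripper_width: 14.4
grip_force: 59.3
```

>>> {"api": "play_rows", "payload": {
  "deltas": [
    {"tx": -0.1,"ty": 0,"tz": 0,"rx": 0,"ry": 0,"rz": 0,"gripper": -1},
    {"tx": -0.1,"ty": 0,"tz": 0,"rx": 0,"ry": 0,"rz": 0,"gripper": -1},
    {"tx": -0.1,"ty": 0,"tz": 0,"rx": 0,"ry": 0,"rz": 0,"gripper": -1},
    {"tx": 0,"ty": 0,"tz": 0,"rx": 0,"ry": 0,"rz": 0,"gripper": -1}
  ]
}}

```text
t: 5.52
eef_pos: [637.0, 149.3, 81.9]
ee_rot: [-0.021, 1.0, -0.001, -0.003]
contact_force: [-14.3, -6.8, 7.5]
gripper_width: 15.1
grip_force: 60.8
```

>>> {"api": "play_rows", "payload": {
  "deltas": [
    {"tx": 0.08,"ty": 0,"tz": 0,"rx": 0,"ry": 0,"rz": 0,"gripper": -0.2},
    {"tx": 0,"ty": 0,"tz": 0,"rx": 0,"ry": 0,"rz": 0,"gripper": 0},
    {"tx": 0,"ty": 0,"tz": 0,"rx": 0,"ry": 0,"rz": 0,"gripper": 0},
    {"tx": 0,"ty": 0,"tz": -0.5,"rx": 0,"ry": 0,"rz": 0,"gripper": 0},
    {"tx": 0,"ty": 0,"tz": -1,"rx": 0,"ry": 0,"rz": 0,"gripper": 0},
    {"tx": 0,"ty": 0,"tz": -1,"rx": 0,"ry": 0,"rz": 0,"gripper": 0},
    {"tx": 0,"ty": 0,"tz": -1,"rx": 0,"ry": 0,"rz": 0,"gripper": 0},
    {"tx": 0,"ty": 0,"tz": -1,"rx": 0,"ry": 0,"rz": 0,"gripper": 0}
  ]
}}

```text
t: 6.18
eef_pos: [637.0, 151.4, 218.4]
ee_rot: [-0.022, 1.0, 0.0, 0.001]
contact_force: [0.6, 0.0, 0.1]
gripper_width: 42.7
grip_force: 0.0
```

```bash
cat >> h.py <<'E'
def bottle():
    r=[]
    for c in('scene','top'):
        p,d=snap(c);W=cloud(c,d)
        m=optics.masks_of('bottle',c)
        if not m: print(c,'no bottle');continue
        q=W[m[0]['pixels']];q=q[(q[:,2]>180)&(q[:,2]<225)]
        if len(q)<8: continue
        x=circ(q[:,:2],16.5);r.append(x);print(c,'bottle',x.round(1),len(q),'inbay',inbay([*x,0]).round(1))
    return np.mean(r,0)
def gate():
    for c in('scene','top'):
        p,d=snap(c);W=cloud(c,d);z=W[...,2];B=inbay(W.reshape(-1,3)).reshape(W.shape)
        q=B[(abs(B[...,1]-54)<20)&(B[...,0]>40)&(B[...,0]<190)&(z>80)&(z<112)]
        if len(q): print(c,'gate x',(q[:,0].min()+q[:,0].max())/2-72,q.mean(0)-[72,54,0],len(q))
E
python3 - <<'E'
from h import *
gate(); b=bottle(); print(b)
go([b[0],b[1]+90,300],tool(0)); go([b[0],b[1]+90,300],tool(0,-35))
E
```

```text
scene gate x 80.0749193719789 [78.4925595  -3.15233352 95.42566034] 46
scene bottle [479.9 260.2] 87 inbay [  3.4 171.2   0. ]
top bottle [481.8 257.8] 80 inbay [  5.1 168.7   0. ]
[480.86583811 259.00671547]
t 6.5 at [636.3 151.2 215.4] w 42.5 f [-0.3 -0.1 -0.2] q [-0.62  0.37  0.42  1.49 -0.15  1.32  1.43]
 rot units [-1.0e-02 -1.0e-02  1.5e+01]  then shift units [ 6.81 -4.89 -2.82]  cur-frame shift [ 4.89  6.82 -2.82]
t 6.5 at [636.3 151.2 215.4] w 42.5 f [-0.3 -0.1 -0.2] q [-0.62  0.37  0.42  1.49 -0.15  1.32  1.43]
 rot units [ 4.56 -4.58 14.5 ]  then shift units [ 3.96 -4.89 -6.22]  cur-frame shift [ 4.89  6.82 -2.82]
```

>>> {"api": "play_rows", "payload": {
  "deltas": [
    {"tx": 0,"ty": 0,"tz": -1,"rx": 0,"ry": 0,"rz": 1,"gripper": -0.34},
    {"tx": 0,"ty": 0,"tz": -1,"rx": 0,"ry": 0,"rz": 1,"gripper": -0.34},
    {"tx": 0,"ty": 0,"tz": -0.8,"rx": 0,"ry": 0,"rz": 1,"gripper": -0.34},
    {"tx": 0,"ty": 0,"tz": 0,"rx": 0,"ry": 0,"rz": 1,"gripper": -0.34},
    {"tx": 0,"ty": 0,"tz": 0,"rx": 0,"ry": 0,"rz": 1,"gripper": -0.34},
    {"tx": 0,"ty": 0,"tz": 0,"rx": 0,"ry": 0,"rz": 1,"gripper": -0.34},
    {"tx": 0,"ty": 0,"tz": 0,"rx": 0,"ry": 0,"rz": 1,"gripper": -0.34},
    {"tx": 0,"ty": 0,"tz": 0,"rx": 0,"ry": 0,"rz": 1,"gripper": -0.34}
  ]
}}

```text
t: 7.15
eef_pos: [636.3, 151.1, 298.7]
ee_rot: [0.389, 0.921, -0.001, -0.001]
contact_force: [0.1, 0.5, -0.4]
gripper_width: 28.3
grip_force: 0.0
```

>>> {"api": "play_rows", "payload": {
  "deltas": [
    {"tx": 0,"ty": 0,"tz": 0,"rx": 0,"ry": 0,"rz": 1,"gripper": -0.34},
    {"tx": 0,"ty": 0,"tz": 0,"rx": 0,"ry": 0,"rz": 1,"gripper": -0.34},
    {"tx": 0,"ty": 0,"tz": 0,"rx": 0,"ry": 0,"rz": 1,"gripper": -0.34},
    {"tx": 0,"ty": 0,"tz": 0,"rx": 0,"ry": 0,"rz": 1,"gripper": -0.34},
    {"tx": 0,"ty": 0,"tz": 0,"rx": 0,"ry": 0,"rz": 1,"gripper": -0.34},
    {"tx": 0,"ty": 0,"tz": 0,"rx": 0,"ry": 0,"rz": 1,"gripper": -0.34},
    {"tx": 0,"ty": 0,"tz": 0,"rx": 0,"ry": 0,"rz": 1,"gripper": -0.34}
  ]
}}

```text
t: 7.73
eef_pos: [636.3, 151.1, 298.7]
ee_rot: [0.693, 0.721, -0.001, -0.0]
contact_force: [-0.4, 0.3, 0.3]
gripper_width: 28.1
grip_force: 0.0
```

>>> {"api": "play_rows", "payload": {
  "deltas": [
    {"tx": 0.97,"ty": -0.7,"tz": 0,"rx": 0,"ry": 0,"rz": 0,"gripper": -0.34},
    {"tx": 0.97,"ty": -0.7,"tz": 0,"rx": 0,"ry": 0,"rz": 0,"gripper": -0.34},
    {"tx": 0.97,"ty": -0.7,"tz": 0,"rx": 0,"ry": 0,"rz": 0,"gripper": -0.34},
    {"tx": 0.97,"ty": -0.7,"tz": 0,"rx": 0,"ry": 0,"rz": 0,"gripper": -0.34},
    {"tx": 0.97,"ty": -0.7,"tz": 0,"rx": 0,"ry": 0,"rz": 0,"gripper": -0.34},
    {"tx": 0.97,"ty": -0.7,"tz": 0,"rx": 0,"ry": 0,"rz": 0,"gripper": -0.34},
    {"tx": 0.97,"ty": -0.7,"tz": 0,"rx": 0,"ry": 0,"rz": 0,"gripper": -0.34}
  ]
}}

```text
t: 8.32
eef_pos: [479.1, 349.2, 299.1]
ee_rot: [0.691, 0.723, -0.001, -0.0]
contact_force: [1.0, -0.1, 0.2]
gripper_width: 28.4
grip_force: 0.0
```

>>> {"api": "play_rows", "payload": {
  "deltas": [
    {"tx": 0,"ty": 0,"tz": 0,"rx": 0,"ry": -1,"rz": 0,"gripper": -0.34},
    {"tx": 0,"ty": 0,"tz": 0,"rx": 0,"ry": -1,"rz": 0,"gripper": -0.34},
    {"tx": 0,"ty": 0,"tz": 0,"rx": 0,"ry": -1,"rz": 0,"gripper": -0.34},
    {"tx": 0,"ty": 0,"tz": 0,"rx": 0,"ry": -1,"rz": 0,"gripper": -0.34},
    {"tx": 0,"ty": 0,"tz": 0,"rx": 0,"ry": -1,"rz": 0,"gripper": -0.34},
    {"tx": 0,"ty": 0,"tz": 0,"rx": 0,"ry": -0.83,"rz": 0,"gripper": -0.34}
  ]
}}

```text
t: 8.82
eef_pos: [480.1, 349.2, 298.8]
ee_rot: [0.658, 0.689, -0.21, 0.219]
contact_force: [0.4, -0.5, -0.9]
gripper_width: 28.8
grip_force: 0.0
```

```bash
python3 - <<'E'
from h import *
b=bottle(); y=tool(0).as_matrix()[:,0]
go(np.r_[b,40]+80*y,tool(0,-35)); go(np.r_[b,14]+80*y,tool(0,-35))
E
```

```text
scene bottle [480.5 259.5] 113 inbay [  3.9 170.4   0. ]
top bottle [481.7 257.9] 79 inbay [  5.  168.8   0. ]
t 9.0 at [480.9 348.1 299. ] w 28.2 f [ 0.5 -1.1 -0.2] q [-1.3   0.55  0.59  1.25  0.18  1.82 -0.67]
 rot units [-0.01 -0.    0.01]  then shift units [ 4.7  -0.13  7.25]  cur-frame shift [ 4.69 -0.12  7.25]
t 9.0 at [480.9 348.1 299. ] w 28.2 f [ 0.5 -1.1 -0.2] q [-1.3   0.55  0.59  1.25  0.18  1.82 -0.67]
 rot units [-0.01 -0.    0.01]  then shift units [ 5.19 -0.13  7.96]  cur-frame shift [ 5.19 -0.12  7.96]
```

>>> {"api": "play_rows", "payload": {
  "deltas": [
    {"tx": 0.67,"ty": -0.02,"tz": 0.95,"rx": 0,"ry": 0,"rz": 0,"gripper": -0.34},
    {"tx": 0.67,"ty": -0.02,"tz": 0.95,"rx": 0,"ry": 0,"rz": 0,"gripper": -0.34},
    {"tx": 0.67,"ty": -0.02,"tz": 0.95,"rx": 0,"ry": 0,"rz": 0,"gripper": -0.34},
    {"tx": 0.67,"ty": -0.02,"tz": 0.95,"rx": 0,"ry": 0,"rz": 0,"gripper": -0.34},
    {"tx": 0.67,"ty": -0.02,"tz": 0.95,"rx": 0,"ry": 0,"rz": 0,"gripper": -0.34},
    {"tx": 0.67,"ty": -0.02,"tz": 0.95,"rx": 0,"ry": 0,"rz": 0,"gripper": -0.34},
    {"tx": 0.67,"ty": 0,"tz": 0.95,"rx": 0,"ry": 0,"rz": 0,"gripper": -0.34}
  ]
}}

```text
t: 9.6
eef_pos: [478.2, 347.9, 56.3]
ee_rot: [0.661, 0.688, -0.206, 0.216]
contact_force: [0.8, 0.4, -0.1]
gripper_width: 28.2
grip_force: 0.0
```

```bash
python3 - <<'E'
from h import *
snap('scene','s2.png')
b=bottle(); y=tool(0).as_matrix()[:,0]
go(np.r_[b,18]+60*y,tool(0,-35)); 
import cv2
a=cv2.imread('pics/s2.png')[60:260,160:420]; cv2.imwrite('pics/c.png',cv2.resize(a,(780,600),interpolation=cv2.INTER_CUBIC))
E
```

```text
scene bottle [479.3 259.4] 107 inbay [  2.7 170.4   0. ]
top bottle [481.2 258.1] 77 inbay [  4.5 169.    0. ]
t 9.8 at [478.8 348.7  59.1] w 28.1 f [-0.6 -0.2  1.2] q [-1.28  0.73  0.52  1.49  0.09  1.43 -0.79]
 rot units [ 0.01 -0.03 -0.03]  then shift units [-0.03 -0.08  1.69]  cur-frame shift [-0.04 -0.09  1.69]
```

View pics/c.png

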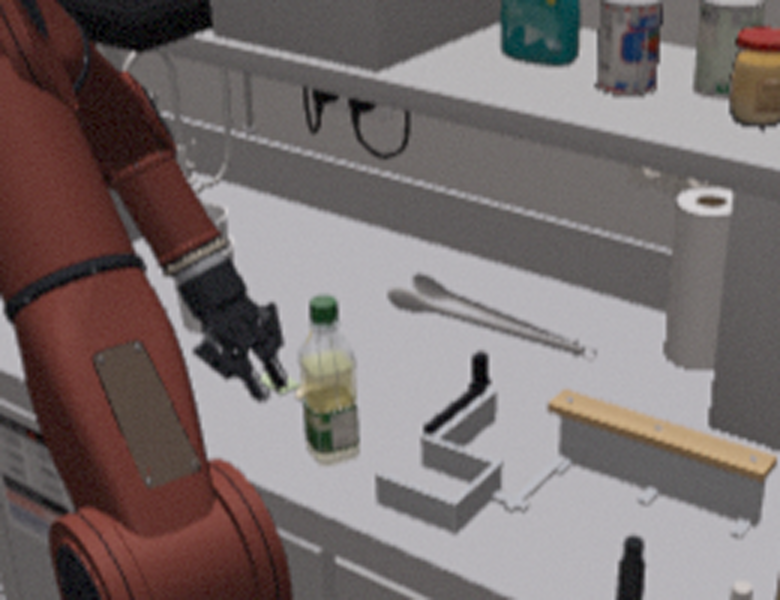

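>>> {"api": "play_rows", "payload": {
  "deltas": [
    {"tx": 0.39,"ty": 0,"tz": 0.56,"rx": 0,"ry": 0,"rz": 0,"gripper": -0.34},
    {"tx": 0.39,"ty": 0,"tz": 0.56,"rx": 0,"ry": 0,"rz": 0,"gripper": -0.34},
    {"tx": -0.41,"ty": 0,"tz": 0.287,"rx": 0,"ry": 0,"rz": 0,"gripper": -0.34},
    {"tx": -0.41,"ty": 0,"tz": 0.287,"rx": 0,"ry": 0,"rz": 0,"gripper": -0.34},
    {"tx": -0.16,"ty": 0,"tz": 0.115,"rx": 0,"ry": 0,"rz": 0,"gripper": -0.34},
    {"tx": -0.16,"ty": 0,"tz": 0.115,"rx": 0,"ry": 0,"rz": 0,"gripper": -0.34},
    {"tx": -0.16,"ty": 0,"tz": 0.115,"rx": 0,"ry": 0,"rz": 0,"gripper": -0.34},
    {"tx": -0.16,"ty": 0,"tz": 0.115,"rx": 0,"ry": 0,"rz": 0,"gripper": -0.34}
  ]
}}

```text
t: 10.52
eef_pos: [480.1, 296.0, 15.9]
ee_rot: [0.66, 0.689, -0.207, 0.217]
contact_force: [-0.8, 3.6, 1.9]
gripper_width: 28.1
grip_force: 1.7
```

>>> {"api": "play_rows", "payload": {
  "deltas": [
    {"tx": -0.16,"ty": 0,"tz": 0.115,"rx": 0,"ry": 0,"rz": 0,"gripper": -0.34},
    {"tx": -0.16,"ty": 0,"tz": 0.115,"rx": 0,"ry": 0,"rz": 0,"gripper": -0.34},
    {"tx": -0.16,"ty": 0,"tz": 0.115,"rx": 0,"ry": 0,"rz": 0,"gripper": -0.34},
    {"tx": -0.16,"ty": 0,"tz": 0.115,"rx": 0,"ry": 0,"rz": 0,"gripper": -0.34},
    {"tx": -0.16,"ty": 0,"tz": 0.115,"rx": 0,"ry": 0,"rz": 0,"gripper": -0.34}
  ]
}}

```text
t: 10.93
eef_pos: [481.2, 265.4, 14.6]
ee_rot: [0.659, 0.689, -0.207, 0.217]
contact_force: [0.9, 3.8, 3.0]
gripper_width: 28.2
grip_force: 2.1
```

```bash
python3 - <<'E'
from h import *
b=bottle(); print(inbay(bot.read_state()['eef_pos']))
go(bay(0,36,18),tool(0,-35)); 
E
```

```text
scene bottle [488.  232.4] 107 inbay [ 10.2 143.    0. ]
top bottle [490.8 228.9] 78 inbay [ 12.9 139.4   0. ]
[  4.55274361 175.62504326  14.49110563]
t 11.1 at [480.9 264.7  14.5] w 28.2 f [0.  0.2 0.5] q [-1.25  0.7   0.54  1.67  0.12  1.26 -0.77]
 rot units [-0.01  0.01 -0.  ]  then shift units [-3.88 -0.15  2.57]  cur-frame shift [-3.88 -0.15  2.58]
```

>>> {"api": "play_rows", "payload": {
  "deltas": [
    {"tx": 0.335,"ty": 0,"tz": -0.4,"rx": 0,"ry": 0,"rz": 0,"gripper": -0.15},
    {"tx": 0,"ty": 0.3,"tz": 0,"rx": 0,"ry": 0,"rz": 0,"gripper": -0.15},
    {"tx": -0.2,"ty": 0,"tz": 0.14,"rx": 0,"ry": 0,"rz": 0,"gripper": -0.15},
    {"tx": -0.16,"ty": 0,"tz": 0.115,"rx": 0,"ry": 0,"rz": 0,"gripper": -0.15},
    {"tx": -0.16,"ty": 0,"tz": 0.115,"rx": 0,"ry": 0,"rz": 0,"gripper": -0.15},
    {"tx": -0.16,"ty": 0,"tz": 0.115,"rx": 0,"ry": 0,"rz": 0,"gripper": -0.15},
    {"tx": -0.16,"ty": 0,"tz": 0.115,"rx": 0,"ry": 0,"rz": 0,"gripper": -0.15},
    {"tx": 0,"ty": 0,"tz": 0,"rx": 0,"ry": 0,"rz": 0,"gripper": -0.15}
  ]
}}

```text
t: 11.8
eef_pos: [490.6, 248.1, 18.5]
ee_rot: [0.66, 0.688, -0.208, 0.217]
contact_force: [-0.4, -0.1, -0.1]
gripper_width: 36.6
grip_force: 0.1
```

```bash
python3 - <<'E'
from h import *
b=bottle(); print(inbay(bot.read_state()['eef_pos']))
go(bay(0,36,18),tool(0,-35)); 
E
```

```text
scene bottle [494.  214.4] 109 inbay [ 15.4 124.8   0. ]
top bottle [495.8 212.7] 78 inbay [ 17.1 123.    0. ]
[ 13.63492212 160.49546266  18.3870805 ]
t 12.0 at [490.7 250.   18.4] w 36.3 f [-0.1 -0.3 -0.3] q [-1.23  0.69  0.54  1.68  0.13  1.25 -0.75]
 rot units [-0. -0. -0.]  then shift units [-3.39 -0.45  2.39]  cur-frame shift [-3.39 -0.45  2.39]
```

>>> {"api": "play_rows", "payload": {
  "deltas": [
    {"tx": -0.16,"ty": -0.07,"tz": 0.115,"rx": 0,"ry": 0,"rz": 0,"gripper": -0.15},
    {"tx": -0.16,"ty": -0.07,"tz": 0.115,"rx": 0,"ry": 0,"rz": 0,"gripper": -0.15},
    {"tx": -0.16,"ty": -0.07,"tz": 0.115,"rx": 0,"ry": 0,"rz": 0,"gripper": -0.15},
    {"tx": -0.16,"ty": -0.07,"tz": 0.115,"rx": 0,"ry": 0,"rz": 0,"gripper": -0.15},
    {"tx": -0.16,"ty": -0.07,"tz": 0.115,"rx": 0,"ry": 0,"rz": 0,"gripper": -0.15}
  ]
}}

```text
t: 12.42
eef_pos: [481.4, 219.6, 18.1]
ee_rot: [0.659, 0.689, -0.208, 0.217]
contact_force: [1.0, 2.9, 2.2]
gripper_width: 36.3
grip_force: 1.6
```

```bash
python3 - <<'E'
from h import *
b=bottle(); print(inbay(bot.read_state()['eef_pos']))
go(bay(0,36,18),tool(0,-35)); 
E
```

```text
scene bottle [487.  185.9] 74 inbay [ 7.2 96.7  0. ]
top bottle [487.1 182.8] 77 inbay [ 7.1 93.5  0. ]
[  2.72271537 130.38417812  17.98472856]
t 12.6 at [481.1 219.4  18. ] w 36.1 f [-0.7 -0.4  0.3] q [-1.23  0.65  0.56  1.76  0.15  1.21 -0.74]
 rot units [-0.01  0.   -0.  ]  then shift units [-2.58 -0.09  1.8 ]  cur-frame shift [-2.58 -0.09  1.81]
```

>>> {"api": "play_rows", "payload": {
  "deltas": [
    {"tx": -0.19,"ty": -0.02,"tz": 0.133,"rx": 0,"ry": 0,"rz": 0,"gripper": -0.15},
    {"tx": -0.19,"ty": -0.02,"tz": 0.133,"rx": 0,"ry": 0,"rz": 0,"gripper": -0.15},
    {"tx": -0.19,"ty": -0.02,"tz": 0.133,"rx": 0,"ry": 0,"rz": 0,"gripper": -0.15},
    {"tx": -0.19,"ty": -0.02,"tz": 0.133,"rx": 0,"ry": 0,"rz": 0,"gripper": -0.15},
    {"tx": -0.19,"ty": -0.02,"tz": 0.133,"rx": 0,"ry": 0,"rz": 0,"gripper": -0.15},
    {"tx": -0.19,"ty": -0.02,"tz": 0.133,"rx": 0,"ry": 0,"rz": 0,"gripper": -0.15},
    {"tx": -0.19,"ty": 0,"tz": 0.133,"rx": 0,"ry": 0,"rz": 0,"gripper": -0.15},
    {"tx": -0.19,"ty": 0,"tz": 0.133,"rx": 0,"ry": 0,"rz": 0,"gripper": -0.15}
  ]
}}

```text
t: 13.28
eef_pos: [480.2, 163.6, 17.9]
ee_rot: [0.659, 0.689, -0.208, 0.217]
contact_force: [0.2, 1.8, -1.5]
gripper_width: 36.4
grip_force: 0.9
```

```bash
python3 - <<'E'
from h import *
b=bottle(); print(inbay(bot.read_state()['eef_pos']))
go(bay(0,38,18),tool(0,-35)); 
E
```

```text
scene bottle [485. 130.] 115 inbay [ 2.7 40.9  0. ]
[-0.56482351 74.90151085 18.07664452]
t 13.5 at [480.2 163.9  18.1] w 36.0 f [-0.5  0.5  0.2] q [-1.21  0.6   0.59  1.85  0.19  1.15 -0.71]
 rot units [-0.01  0.   -0.01]  then shift units [-1.01  0.02  0.71]  cur-frame shift [-1.01  0.02  0.71]
```

Entering well: 1.23 units of travel left.

>>> {"api": "play_rows", "payload": {
  "deltas": [
    {"tx": -0.19,"ty": 0,"tz": 0.133,"rx": 0,"ry": 0,"rz": 0,"gripper": -0.15},
    {"tx": -0.19,"ty": 0,"tz": 0.133,"rx": 0,"ry": 0,"rz": 0,"gripper": -0.15},
    {"tx": -0.19,"ty": 0,"tz": 0.133,"rx": 0,"ry": 0,"rz": 0,"gripper": -0.15},
    {"tx": -0.19,"ty": 0,"tz": 0.133,"rx": 0,"ry": 0,"rz": 0,"gripper": -0.15},
    {"tx": -0.15,"ty": 0,"tz": 0.105,"rx": 0,"ry": 0,"rz": 0,"gripper": -0.15},
    {"tx": -0.1,"ty": 0,"tz": 0.07,"rx": 0,"ry": 0,"rz": 0,"gripper": -0.15},
    {"tx": 0,"ty": 0,"tz": 0,"rx": 0,"ry": 0,"rz": 0,"gripper": -0.15},
    {"tx": 0,"ty": 0,"tz": 0,"rx": 0,"ry": 0,"rz": 0,"gripper": -0.15}
  ]
}}

```text
t: 14.15
eef_pos: [482.3, 130.2, 18.2]
ee_rot: [0.659, 0.69, -0.206, 0.216]
contact_force: [-4.8, 12.3, 8.4]
gripper_width: 36.5
grip_force: 2.5
```

```bash
python3 - <<'E'
from h import *
snap('scene','s3.png')
b=bottle(); print(inbay(bot.read_state()['eef_pos']))
go(bay(0,38,18),tool(0,-35)); 
a=cv2.imread('pics/s3.png')[100:240,200:400]; cv2.imwrite('pics/d.png',cv2.resize(a,(800,560),interpolation=cv2.INTER_CUBIC))
E
```

```text
scene bottle [486.1  97. ] 122 inbay [2.4 7.9 0. ]
top bottle [488.4  95.8] 77 inbay [4.6 6.5 0. ]
[-3.89530607e-02  4.12106882e+01  1.82150444e+01]
t 14.4 at [482.2 130.2  18.2] w 36.6 f [-5.7 11.5  8. ] q [-1.19  0.57  0.61  1.9   0.22  1.1  -0.69]
 rot units [ 0.02 -0.04  0.02]  then shift units [-0.08  0.    0.07]  cur-frame shift [-0.08  0.    0.07]
```

View pics/d.png

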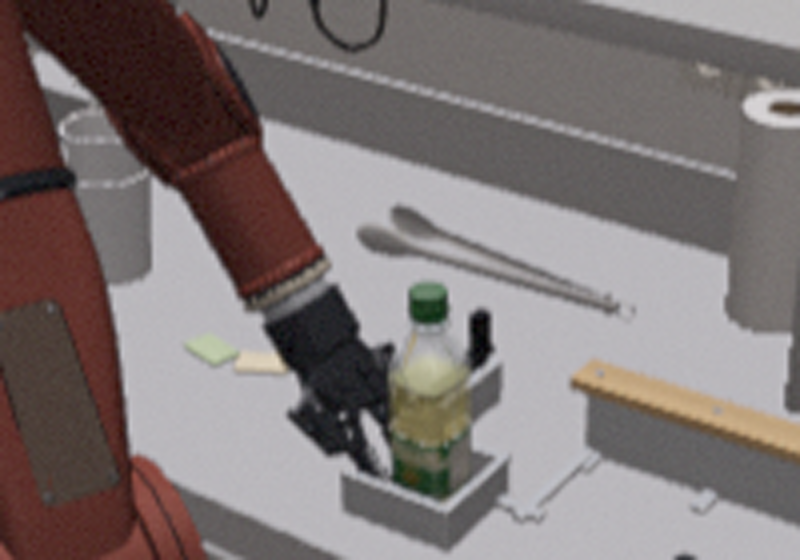

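Bottle stands in the bay, about (3, 7) mm from its centre, and the push now meets about 12 N. I'll withdraw along +y, then rise.

>>> {"api": "play_rows", "payload": {
  "deltas": [
    {"tx": 0.2,"ty": 0,"tz": -0.14,"rx": 0,"ry": 0,"rz": 0,"gripper": -0.15},
    {"tx": 0.41,"ty": 0,"tz": -0.287,"rx": 0,"ry": 0,"rz": 0,"gripper": -0.15},
    {"tx": 0.82,"ty": 0,"tz": -0.574,"rx": 0,"ry": 0,"rz": 0,"gripper": -0.15},
    {"tx": 0.82,"ty": 0,"tz": -0.574,"rx": 0,"ry": 0,"rz": 0,"gripper": -0.15},
    {"tx": 0.82,"ty": 0,"tz": -0.574,"rx": 0,"ry": 0,"rz": 0,"gripper": -0.15},
    {"tx": 0.82,"ty": 0,"tz": -0.574,"rx": 0,"ry": 0,"rz": 0,"gripper": -0.15}
  ]
}}

```text
t: 14.9
eef_pos: [475.2, 271.3, 17.8]
ee_rot: [0.659, 0.689, -0.208, 0.217]
contact_force: [0.2, 0.8, -0.1]
gripper_width: 36.4
grip_force: 0.0
```

>>> {"api": "play_rows", "payload": {
  "deltas": [
    {"tx": -0.67,"ty": 0,"tz": -0.95,"rx": 0,"ry": 0,"rz": 0,"gripper": 0},
    {"tx": -0.67,"ty": 0,"tz": -0.95,"rx": 0,"ry": 0,"rz": 0,"gripper": 0},
    {"tx": -0.67,"ty": 0,"tz": -0.95,"rx": 0,"ry": 0,"rz": 0,"gripper": 0},
    {"tx": -0.67,"ty": 0,"tz": -0.95,"rx": 0,"ry": 0,"rz": 0,"gripper": 0},
    {"tx": -0.67,"ty": 0,"tz": -0.95,"rx": 0,"ry": 0,"rz": 0,"gripper": 0},
    {"tx": -0.67,"ty": 0,"tz": -0.95,"rx": 0,"ry": 0,"rz": 0,"gripper": 0},
    {"tx": -0.67,"ty": 0,"tz": -0.95,"rx": 0,"ry": 0,"rz": 0,"gripper": 0}
  ]
}}

```text
t: 15.48
eef_pos: [475.3, 268.8, 263.7]
ee_rot: [0.659, 0.689, -0.208, 0.217]
contact_force: [0.7, 1.4, 1.1]
gripper_width: 43.0
grip_force: 0.0
```

>>> {"api": "play_rows", "payload": {
  "deltas": [
    {"tx": 0,"ty": 0,"tz": 0,"rx": 0,"ry": 1,"rz": 0,"gripper": 0},
    {"tx": 0,"ty": 0,"tz": 0,"rx": 0,"ry": 1,"rz": 0,"gripper": 0},
    {"tx": 0,"ty": 0,"tz": 0,"rx": 0,"ry": 1,"rz": 0,"gripper": 0},
    {"tx": 0,"ty": 0,"tz": 0,"rx": 0,"ry": 1,"rz": 0,"gripper": 0},
    {"tx": 0,"ty": 0,"tz": 0,"rx": 0,"ry": 1,"rz": 0,"gripper": 0},
    {"tx": 0,"ty": 0,"tz": 0,"rx": 0,"ry": 0.83,"rz": 0,"gripper": 0}
  ]
}}

```text
t: 15.98
eef_pos: [476.1, 268.4, 263.1]
ee_rot: [0.692, 0.722, 0.002, -0.002]
contact_force: [0.7, -0.8, -0.6]
gripper_width: 42.7
grip_force: 0.0
```

```bash
python3 - <<'E'
from h import *
b=bottle(); gate()
go(bay(157,54,290),tool(90)); go(bay(157,54,80),tool(90)); 
E
```

```text
scene bottle [486.9  96.7] 107 inbay [3.2 7.5 0. ]
top bottle [488.7  95.4] 78 inbay [4.9 6.1 0. ]
scene gate x 81.41752797226115 [78.91438461 -2.5958232  96.06762457] 44
top gate x 83.84101814116485 [ 83.72272251  -1.37791436 103.76112614] 20
t 16.3 at [475.  270.2 261.5] w 42.9 f [-0.2  0.9 -0.1] q [-1.18  0.11  0.63  1.7  -0.06  1.36 -0.49]
 rot units [ -0.03   0.02 -14.98]  then shift units [-5.27 -4.25 -0.95]  cur-frame shift [-4.26  5.26 -0.94]
t 16.3 at [475.  270.2 261.5] w 42.9 f [-0.2  0.9 -0.1] q [-1.18  0.11  0.63  1.7  -0.06  1.36 -0.49]
 rot units [ -0.03   0.02 -14.98]  then shift units [-5.27 -4.25  6.05]  cur-frame shift [-4.24  5.27  6.06]
```

```bash
python3 - <<'E'
from h import *
p,d=snap('top');W=cloud('top',d)
for r in (120,130,134,138,142,150): print(r,W[r,320].round())
go(bay(198,54,262),tool(0)); 
E
```

```text
120 [768.  85. 387.]
130 [734.  86. 392.]
134 [723.  86. 380.]
138 [787.  86.  -1.]
142 [770.  87.  -1.]
150 [735.  88.  -2.]
t 16.3 at [475.  270.4 261.4] w 42.9 f [-0.6  0.6  0.2] q [-1.18  0.11  0.63  1.7  -0.06  1.36 -0.49]
 rot units [-0.01  0.03  0.03]  then shift units [-4.25  6.64 -0.02]  cur-frame shift [-4.27  6.63 -0.01]
```

>>> {"api": "play_rows", "payload": {
  "deltas": [
    {"tx": 0,"ty": 0,"tz": 0,"rx": 0,"ry": 0,"rz": -1,"gripper": 0},
    {"tx": 0,"ty": 0,"tz": 0,"rx": 0,"ry": 0,"rz": -1,"gripper": 0},
    {"tx": 0,"ty": 0,"tz": 0,"rx": 0,"ry": 0,"rz": -1,"gripper": 0},
    {"tx": 0,"ty": 0,"tz": 0,"rx": 0,"ry": 0,"rz": -1,"gripper": 0},
    {"tx": 0,"ty": 0,"tz": 0,"rx": 0,"ry": 0,"rz": -1,"gripper": 0},
    {"tx": 0,"ty": 0,"tz": 0,"rx": 0,"ry": 0,"rz": -1,"gripper": 0},
    {"tx": 0,"ty": 0,"tz": 0,"rx": 0,"ry": 0,"rz": -1,"gripper": 0},
    {"tx": 0,"ty": 0,"tz": 0,"rx": 0,"ry": 0,"rz": -1,"gripper": 0}
  ]
}}

```text
t: 17.0
eef_pos: [475.2, 270.1, 261.4]
ee_rot: [0.334, 0.943, -0.001, 0.0]
contact_force: [-0.3, 0.6, 0.1]
gripper_width: 42.6
grip_force: 0.0
```

>>> {"api": "play_rows", "payload": {
  "deltas": [
    {"tx": 0,"ty": 0,"tz": 0,"rx": 0,"ry": 0,"rz": -1,"gripper": 0},
    {"tx": 0,"ty": 0,"tz": 0,"rx": 0,"ry": 0,"rz": -1,"gripper": 0},
    {"tx": 0,"ty": 0,"tz": 0,"rx": 0,"ry": 0,"rz": -1,"gripper": 0},
    {"tx": 0,"ty": 0,"tz": 0,"rx": 0,"ry": 0,"rz": -1,"gripper": 0},
    {"tx": 0,"ty": 0,"tz": 0,"rx": 0,"ry": 0,"rz": -1,"gripper": 0},
    {"tx": 0,"ty": 0,"tz": 0,"rx": 0,"ry": 0,"rz": -1,"gripper": 0},
    {"tx": 0,"ty": 0,"tz": 0,"rx": 0,"ry": 0,"rz": -1,"gripper": 0}
  ]
}}

```text
t: 17.58
eef_pos: [475.2, 270.2, 261.3]
ee_rot: [-0.026, 1.0, -0.001, -0.0]
contact_force: [-0.4, -0.9, 0.7]
gripper_width: 42.6
grip_force: 0.0
```

>>> {"api": "play_rows", "payload": {
  "deltas": [
    {"tx": -0.92,"ty": -0.7,"tz": 0,"rx": 0,"ry": 0,"rz": 0,"gripper": 0},
    {"tx": -0.92,"ty": -0.7,"tz": 0,"rx": 0,"ry": 0,"rz": 0,"gripper": 0},
    {"tx": -0.92,"ty": -0.7,"tz": 0,"rx": 0,"ry": 0,"rz": 0,"gripper": 0},
    {"tx": -0.92,"ty": -0.7,"tz": 0,"rx": 0,"ry": 0,"rz": 0,"gripper": 0},
    {"tx": -0.92,"ty": -0.7,"tz": 0,"rx": 0,"ry": 0,"rz": 0,"gripper": 0},
    {"tx": -0.92,"ty": -0.7,"tz": 0,"rx": 0,"ry": 0,"rz": 0,"gripper": 0}
  ]
}}

```text
t: 18.08
eef_pos: [647.6, 151.2, 260.8]
ee_rot: [-0.024, 1.0, -0.001, -0.001]
contact_force: [-0.3, 0.3, 0.0]
gripper_width: 42.2
grip_force: 0.0
```

```bash
python3 - <<'E'
from h import *
go(bay(165,54,82),tool(90)); 
E
```

```text
t 18.1 at [647.6 151.2 260.8] w 42.2 f [-0.3  0.3  0. ] q [-0.76  0.4   0.64  1.4  -0.24  1.42  1.5 ]
 rot units [-0.02 -0.02  0.03]  then shift units [ 0.04 -0.03  5.96]  cur-frame shift [ 0.02 -0.02  5.96]
```

>>> {"api": "play_rows", "payload": {
  "deltas": [
    {"tx": 0.02,"ty": -0.03,"tz": 1,"rx": 0,"ry": 0,"rz": 0,"gripper": 0},
    {"tx": 0,"ty": 0,"tz": 1,"rx": 0,"ry": 0,"rz": 0,"gripper": 0},
    {"tx": 0,"ty": 0,"tz": 1,"rx": 0,"ry": 0,"rz": 0,"gripper": 0},
    {"tx": 0,"ty": 0,"tz": 1,"rx": 0,"ry": 0,"rz": 0,"gripper": 0},
    {"tx": 0,"ty": 0,"tz": 0.8,"rx": 0,"ry": 0,"rz": 0,"gripper": 0},
    {"tx": 0,"ty": 0,"tz": 0.6,"rx": 0,"ry": 0,"rz": 0,"gripper": 0},
    {"tx": 0,"ty": 0,"tz": 0.5,"rx": 0,"ry": 0,"rz": 0,"gripper": 0}
  ]
}}

```text
t: 18.67
eef_pos: [644.7, 150.8, 81.6]
ee_rot: [-0.023, 1.0, -0.001, -0.002]
contact_force: [-0.3, 0.7, -0.6]
gripper_width: 42.8
grip_force: 0.0
```

>>> {"api": "play_rows", "payload": {
  "deltas": [
    {"tx": 0,"ty": 0,"tz": 0,"rx": 0,"ry": 0,"rz": 0,"gripper": -1},
    {"tx": 0,"ty": 0,"tz": 0,"rx": 0,"ry": 0,"rz": 0,"gripper": -1},
    {"tx": 0,"ty": 0,"tz": 0,"rx": 0,"ry": 0,"rz": 0,"gripper": -1},
    {"tx": 0,"ty": 0,"tz": 0,"rx": 0,"ry": 0,"rz": 0,"gripper": -1},
    {"tx": 0,"ty": 0,"tz": 0,"rx": 0,"ry": 0,"rz": 0,"gripper": -1}
  ]
}}

```text
t: 19.08
eef_pos: [645.6, 149.5, 84.6]
ee_rot: [-0.022, 1.0, -0.0, -0.001]
contact_force: [0.7, -0.5, -13.7]
gripper_width: 14.2
grip_force: 60.0
```

>>> {"api": "play_rows", "payload": {
  "deltas": [
    {"tx": 0.2,"ty": 0,"tz": 0,"rx": 0,"ry": 0,"rz": 0,"gripper": -1},
    {"tx": 0.35,"ty": 0,"tz": 0,"rx": 0,"ry": 0,"rz": 0,"gripper": -1},
    {"tx": 0.35,"ty": 0,"tz": 0,"rx": 0,"ry": 0,"rz": 0,"gripper": -1},
    {"tx": 0.35,"ty": 0,"tz": 0,"rx": 0,"ry": 0,"rz": 0,"gripper": -1},
    {"tx": 0.35,"ty": 0,"tz": 0,"rx": 0,"ry": 0,"rz": 0,"gripper": -1},
    {"tx": 0.35,"ty": 0,"tz": 0,"rx": 0,"ry": 0,"rz": 0,"gripper": -1},
    {"tx": 0.35,"ty": 0,"tz": 0,"rx": 0,"ry": 0,"rz": 0,"gripper": -1},
    {"tx": 0,"ty": 0,"tz": 0,"rx": 0,"ry": 0,"rz": 0,"gripper": -1}
  ]
}}

```text
t: 19.75
eef_pos: [574.6, 146.7, 84.6]
ee_rot: [-0.022, 1.0, 0.0, -0.001]
contact_force: [-0.2, 1.0, -18.2]
gripper_width: 14.5
grip_force: 59.3
```

```bash
python3 - <<'E'
from h import *
go(bay(80,54,82),tool(90)); b=bottle()
E
```

```text
t 19.8 at [574.6 146.7  84.6] w 14.5 f [ -0.2   1.  -18.2] q [-0.82  0.39  0.61  1.8  -0.25  1.04  1.5 ]
 rot units [ 0.01 -0.02  0.01]  then shift units [0.43 0.01 0.09]  cur-frame shift [0.43 0.01 0.09]
scene bottle [486.3  97.2] 119 inbay [2.6 8.  0. ]
top no bottle
```

>>> {"api": "play_rows", "payload": {
  "deltas": [
    {"tx": 0.2,"ty": 0,"tz": -0.08,"rx": 0,"ry": 0,"rz": 0,"gripper": -1},
    {"tx": 0.15,"ty": 0,"tz": 0,"rx": 0,"ry": 0,"rz": 0,"gripper": -1},
    {"tx": 0.1,"ty": 0,"tz": 0,"rx": 0,"ry": 0,"rz": 0,"gripper": -1},
    {"tx": 0.07,"ty": 0,"tz": 0,"rx": 0,"ry": 0,"rz": 0,"gripper": -1},
    {"tx": 0,"ty": 0,"tz": 0,"rx": 0,"ry": 0,"rz": 0,"gripper": -1}
  ]
}}

```text
t: 20.37
eef_pos: [560.5, 146.0, 84.9]
ee_rot: [-0.022, 1.0, -0.001, -0.001]
contact_force: [4.4, 4.9, -39.7]
gripper_width: 14.7
grip_force: 60.4
```

```bash
python3 - <<'E'
from h import *
go(bay(80,54,82),tool(90)); b=bottle(); gate()
E
```

```text
t 20.4 at [560.5 146.   84.9] w 14.7 f [  4.4   4.9 -39.7] q [-0.84  0.36  0.62  1.83 -0.24  1.03  1.48]
 rot units [-0.01 -0.02  0.01]  then shift units [-0.04  0.02  0.1 ]  cur-frame shift [-0.04  0.02  0.1 ]
scene bottle [486.3  97. ] 125 inbay [2.5 7.8 0. ]
top no bottle
```

>>> {"api": "play_rows", "payload": {
  "deltas": [
    {"tx": 0.07,"ty": 0,"tz": 0.12,"rx": 0,"ry": 0,"rz": 0,"gripper": -1},
    {"tx": 0.07,"ty": 0,"tz": 0.05,"rx": 0,"ry": 0,"rz": 0,"gripper": -1},
    {"tx": 0,"ty": 0,"tz": 0,"rx": 0,"ry": 0,"rz": 0,"gripper": -1}
  ]
}}

```text
t: 20.92
eef_pos: [560.7, 146.1, 84.5]
ee_rot: [-0.022, 1.0, 0.001, 0.003]
contact_force: [6.7, 4.3, -8.7]
gripper_width: 14.2
grip_force: 64.6
```

Gate is at its shut stop. I'll release it and rise.

>>> {"api": "play_rows", "payload": {
  "deltas": [
    {"tx": -0.1,"ty": 0,"tz": 0,"rx": 0,"ry": 0,"rz": 0,"gripper": -0.2},
    {"tx": 0,"ty": 0,"tz": 0,"rx": 0,"ry": 0,"rz": 0,"gripper": -0.2},
    {"tx": 0,"ty": 0,"tz": 0,"rx": 0,"ry": 0,"rz": 0,"gripper": -0.2},
    {"tx": 0,"ty": 0,"tz": -0.5,"rx": 0,"ry": 0,"rz": 0,"gripper": -0.2},
    {"tx": 0,"ty": 0,"tz": -1,"rx": 0,"ry": 0,"rz": 0,"gripper": -0.2},
    {"tx": 0,"ty": 0,"tz": -1,"rx": 0,"ry": 0,"rz": 0,"gripper": -0.2},
    {"tx": 0,"ty": 0,"tz": -1,"rx": 0,"ry": 0,"rz": 0,"gripper": 0.2},
    {"tx": 0,"ty": 0,"tz": -1,"rx": 0,"ry": 0,"rz": 0,"gripper": 0.2}
  ]
}}

```text
t: 21.58
eef_pos: [560.6, 144.9, 219.5]
ee_rot: [-0.022, 1.0, 0.0, 0.0]
contact_force: [1.2, 0.4, 0.5]
gripper_width: 51.6
grip_force: 0.0
```

>>> {"api": "play_rows", "payload": {
  "deltas": [
    {"tx": 0,"ty": 0,"tz": -1,"rx": 0,"ry": 0,"rz": 0,"gripper": 0.2},
    {"tx": 0,"ty": 0,"tz": -1,"rx": 0,"ry": 0,"rz": 0,"gripper": 0.2},
    {"tx": 0,"ty": 0,"tz": -1,"rx": 0,"ry": 0,"rz": 1,"gripper": 0.2},
    {"tx": 0,"ty": 0,"tz": 0,"rx": 0,"ry": 0,"rz": 1,"gripper": 0.2},
    {"tx": 0,"ty": 0,"tz": 0,"rx": 0,"ry": 0,"rz": 1,"gripper": 0.2},
    {"tx": 0,"ty": 0,"tz": 0,"rx": 0,"ry": 0,"rz": 1,"gripper": 0.2},
    {"tx": 0,"ty": 0,"tz": 0,"rx": 0,"ry": 0,"rz": 1,"gripper": 0.2},
    {"tx": 0,"ty": 0,"tz": 0,"rx": 0,"ry": 0,"rz": 1,"gripper": 0.2}
  ]
}}

```text
t: 22.25
eef_pos: [560.7, 145.0, 308.2]
ee_rot: [0.291, 0.957, 0.0, 0.0]
contact_force: [0.6, -0.4, 0.3]
gripper_width: 51.5
grip_force: 0.0
```

>>> {"api": "play_rows", "payload": {
  "deltas": [
    {"tx": 0,"ty": 0,"tz": 0,"rx": 0,"ry": 0,"rz": 1,"gripper": 0.2},
    {"tx": 0,"ty": 0,"tz": 0,"rx": 0,"ry": 0,"rz": 1,"gripper": 0.2},
    {"tx": 0,"ty": 0,"tz": 0,"rx": 0,"ry": 0,"rz": 1,"gripper": 0.2},
    {"tx": 0,"ty": 0,"tz": 0,"rx": 0,"ry": 0,"rz": 1,"gripper": 0.2},
    {"tx": 0,"ty": 0,"tz": 0,"rx": 0,"ry": 0,"rz": 1,"gripper": 0.2},
    {"tx": 0,"ty": 0,"tz": 0,"rx": 0,"ry": 0,"rz": 1,"gripper": 0.2},
    {"tx": 0,"ty": 0,"tz": 0,"rx": 0,"ry": 0,"rz": 1,"gripper": 0.2},
    {"tx": 0,"ty": 0,"tz": 0,"rx": 0,"ry": 0,"rz": 1,"gripper": 0.2}
  ]
}}

```text
t: 22.92
eef_pos: [560.7, 145.0, 308.1]
ee_rot: [0.655, 0.756, 0.0, 0.0]
contact_force: [0.6, 0.2, 0.3]
gripper_width: 50.9
grip_force: 0.0
```

```bash
cat >> h.py <<'E'
def jars(names=('shaker_dark','shaker_pale','spice_a')):
    """axis from the top part of each thing (all at z>zt), both cameras"""
    for c in('scene','top'):
        p,d=snap(c);W=cloud(c,d);cam=np.array(optics.camera_params(c)['cam_to_world'])[:2,3]
        for n in names:
            R=22.5 if 'spice' in n else 13.5
            for m in optics.masks_of(n,c)[:2]:
                q=W[cv2.erode(m['pixels'].astype(np.uint8),np.ones((2,2)))>0] if c=='scene' else W[m['pixels']]
                q=q[q[:,2]>8]
                if len(q)<5: continue
                top=np.percentile(q[:,2],97)
                body=q[q[:,2]<top-25] if R<20 else q
                v=body.mean(0)[:2]-cam; v/=np.hypot(*v)
                est=np.median(body[:,:2],0)+v*R*0.8
                print(c,n,round(m['score'],2),len(q),'top z',round(top),'axis est',est.round(1),'topmed',np.median(q[q[:,2]>top-8],0).round(1))
E
python3 - <<'E'
from h import *
jars(); bottle(); gate(); go([418,-190,250],tool(0))
snap('top','t4.png')
a=cv2.imread('pics/t4.png')[130:250,250:450]; cv2.imwrite('pics/e.png',cv2.resize(a,(800,480),interpolation=cv2.INTER_CUBIC))
E
```

```text
scene shaker_dark 0.49 176 top z 103 axis est [ 416.5 -190.5] topmed [ 411.4 -194.1  102.3]
scene shaker_pale 0.79 219 top z 100 axis est [ 418.4 -305. ] topmed [ 413.2 -306.3   99. ]
scene spice_a 0.9 494 top z 108 axis est [ 512.9 -329.5] topmed [ 505.2 -331.1  106.8]
top shaker_dark 0.45 44 top z 108 axis est [ 420.  -191.1] topmed [ 418.6 -187.5  104.4]
top spice_a 0.67 156 top z 112 axis est [ 517.2 -339.1] topmed [ 514.  -330.4  107.3]
scene bottle [487.   96.3] 121 inbay [3.2 7.1 0. ]
t 23.6 at [560.4 145.5 307.4] w 51.5 f [ 0.1  0.7 -0.3] q [-1.04  0.19  0.83  1.56 -0.14  1.46 -0.05]
 rot units [-0.  0.  1.]  then shift units [-10.96  -5.23   1.91]  cur-frame shift [-10.36  -6.35   1.91]
```

View pics/e.png

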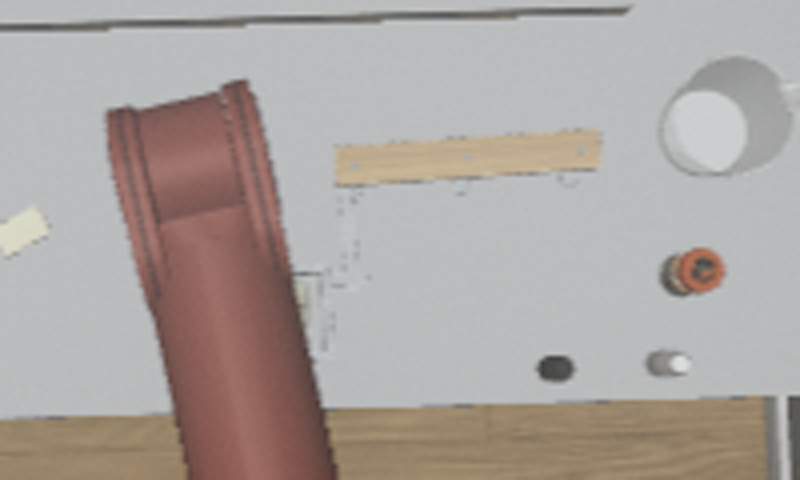

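>>> {"api": "play_rows", "payload": {
  "deltas": [
    {"tx": 0,"ty": 0,"tz": 0,"rx": 0,"ry": 0,"rz": 1,"gripper": 1},
    {"tx": -1,"ty": -0.475,"tz": 0,"rx": 0,"ry": 0,"rz": 0,"gripper": 1},
    {"tx": -1,"ty": -0.475,"tz": 0,"rx": 0,"ry": 0,"rz": 0,"gripper": 1},
    {"tx": -1,"ty": -0.475,"tz": 0,"rx": 0,"ry": 0,"rz": 0,"gripper": 1},
    {"tx": -1,"ty": -0.475,"tz": 0,"rx": 0,"ry": 0,"rz": 0,"gripper": 1},
    {"tx": -1,"ty": -0.475,"tz": 0,"rx": 0,"ry": 0,"rz": 0,"gripper": 1},
    {"tx": -1,"ty": -0.475,"tz": 0,"rx": 0,"ry": 0,"rz": 0,"gripper": 1},
    {"tx": -1,"ty": -0.475,"tz": 0,"rx": 0,"ry": 0,"rz": 0,"gripper": 1}
  ]
}}

```text
t: 24.33
eef_pos: [469.2, -70.1, 307.3]
ee_rot: [0.691, 0.723, 0.0, -0.0]
contact_force: [-0.8, -1.3, 1.0]
gripper_width: 85.2
grip_force: 0.0
```

>>> {"api": "play_rows", "payload": {
  "deltas": [
    {"tx": -1,"ty": -0.475,"tz": 0.3,"rx": 0,"ry": 0,"rz": 0,"gripper": 1},
    {"tx": -1,"ty": -0.475,"tz": 0.3,"rx": 0,"ry": 0,"rz": 0,"gripper": 1},
    {"tx": -1,"ty": -0.475,"tz": 0.3,"rx": 0,"ry": 0,"rz": 0,"gripper": 1},
    {"tx": -0.96,"ty": -0.475,"tz": 0.3,"rx": 0,"ry": 0,"rz": 0,"gripper": 1},
    {"tx": 0,"ty": 0,"tz": 1,"rx": 0,"ry": 0,"rz": 0,"gripper": 1}
  ]
}}

```text
t: 24.75
eef_pos: [417.6, -196.3, 243.4]
ee_rot: [0.694, 0.72, 0.002, 0.001]
contact_force: [1.0, -0.1, -0.4]
gripper_width: 85.5
grip_force: 0.0
```

```bash
python3 - <<'E'
from h import *
bottle(); gate(); jars(['shaker_pale']); go([418,-189.5,52],tool(0))
E
```

```text
scene bottle [486.4  96.6] 125 inbay [2.6 7.5 0. ]
top bottle [488.3  95.9] 76 inbay [4.5 6.7 0. ]
top gate x -1.008354658064789 [ -0.79239936  -0.9806815  102.32914899] 20
t 25.2 at [ 418.9 -189.4  242.1] w 85.0 f [-0.2  0.2 -0. ] q [-0.88 -0.28  1.06  1.93  0.25  1.36  0.15]
 rot units [0.01 0.01 0.01]  then shift units [-0.   -0.03  6.34]  cur-frame shift [ 0.   -0.04  6.34]
```

>>> {"api": "play_rows", "payload": {
  "deltas": [
    {"tx": 0,"ty": -0.02,"tz": 1,"rx": 0,"ry": 0,"rz": 0,"gripper": 1},
    {"tx": 0,"ty": 0,"tz": 1,"rx": 0,"ry": 0,"rz": 0,"gripper": 1},
    {"tx": 0,"ty": 0,"tz": 1,"rx": 0,"ry": 0,"rz": 0,"gripper": 1},
    {"tx": 0,"ty": 0,"tz": 1,"rx": 0,"ry": 0,"rz": 0,"gripper": 1},
    {"tx": 0,"ty": 0,"tz": 0.9,"rx": 0,"ry": 0,"rz": 0,"gripper": 1},
    {"tx": 0,"ty": 0,"tz": 0.8,"rx": 0,"ry": 0,"rz": 0,"gripper": 1},
    {"tx": 0,"ty": 0,"tz": 0.6,"rx": 0,"ry": 0,"rz": 0,"gripper": 1},
    {"tx": 0,"ty": 0,"tz": 0,"rx": 0,"ry": 0,"rz": 0,"gripper": 1}
  ]
}}

```text
t: 25.92
eef_pos: [414.9, -186.6, 62.2]
ee_rot: [0.69, 0.724, -0.002, -0.005]
contact_force: [-1.9, 0.3, -0.1]
gripper_width: 85.4
grip_force: 0.0
```

>>> {"api": "play_rows", "payload": {
  "deltas": [
    {"tx": 0,"ty": 0,"tz": 0,"rx": 0,"ry": 0,"rz": 0,"gripper": 0},
    {"tx": 0,"ty": 0,"tz": 0,"rx": 0,"ry": 0,"rz": 0,"gripper": -0.3},
    {"tx": 0,"ty": 0,"tz": 0,"rx": 0,"ry": 0,"rz": 0,"gripper": -1},
    {"tx": 0,"ty": 0,"tz": 0,"rx": 0,"ry": 0,"rz": 0,"gripper": -1},
    {"tx": 0,"ty": 0,"tz": 0,"rx": 0,"ry": 0,"rz": 0,"gripper": -1},
    {"tx": 0,"ty": 0,"tz": 0,"rx": 0,"ry": 0,"rz": 0,"gripper": -1}
  ]
}}

```text
t: 26.42
eef_pos: [417.9, -187.0, 66.2]
ee_rot: [0.69, 0.724, 0.001, -0.003]
contact_force: [-2.3, 0.3, 11.5]
gripper_width: 24.1
grip_force: 58.3
```

>>> {"api": "play_rows", "payload": {
  "deltas": [
    {"tx": 0,"ty": 0,"tz": -0.5,"rx": 0,"ry": 0,"rz": 0,"gripper": -1},
    {"tx": 0,"ty": 0,"tz": -0.8,"rx": 0,"ry": 0,"rz": 0,"gripper": -1},
    {"tx": 0,"ty": 0,"tz": -0.8,"rx": 0,"ry": 0,"rz": 0,"gripper": -1},
    {"tx": 0,"ty": 0,"tz": -0.8,"rx": 0,"ry": 0,"rz": 0,"gripper": -1},
    {"tx": 0,"ty": 0,"tz": -0.8,"rx": 0,"ry": 0,"rz": 0,"gripper": -1},
    {"tx": 0,"ty": 0,"tz": -0.8,"rx": 0,"ry": 0,"rz": 0,"gripper": -1},
    {"tx": 0,"ty": 0,"tz": 0,"rx": 0,"ry": 0,"rz": 0,"gripper": -1}
  ]
}}

```text
t: 27.0
eef_pos: [419.6, -187.6, 201.3]
ee_rot: [0.69, 0.724, 0.004, -0.002]
contact_force: [0.7, 0.1, -1.4]
gripper_width: 23.8
grip_force: 59.7
```

```bash
python3 - <<'E'
from h import *
go(stand(0,-50,210),tool(0)); bottle(); gate()
snap('scene','s5.png')
a=cv2.imread('pics/s5.png')[90:310,220:500]; cv2.imwrite('pics/f.png',cv2.resize(a,(760,597),interpolation=cv2.INTER_CUBIC))
E
```

```text
t 27.0 at [ 419.6 -187.6  201.3] w 23.8 f [ 0.7  0.1 -1.4] q [-0.92 -0.24  1.13  1.99  0.22  1.26  0.18]
 rot units [ 0.03 -0.08  0.03]  then shift units [ 5.45  7.39 -0.29]  cur-frame shift [ 5.43  7.41 -0.22]
scene bottle [486.4  97.2] 127 inbay [2.7 8.  0. ]
top bottle [488.7  95.6] 78 inbay [4.8 6.3 0. ]
top gate x -0.5418826176338598 [ -0.98133749  -1.69618868 101.13687044] 22
```

View pics/f.png

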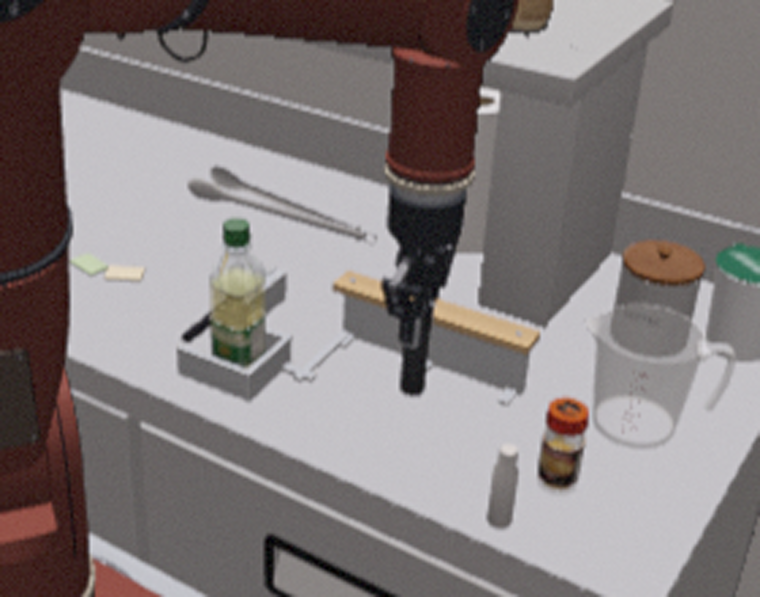

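>>> {"api": "play_rows", "payload": {
  "deltas": [
    {"tx": 0.6,"ty": 0.82,"tz": -0.1,"rx": 0,"ry": -0.08,"rz": 0,"gripper": -1},
    {"tx": 0.6,"ty": 0.82,"tz": -0.1,"rx": 0,"ry": 0,"rz": 0,"gripper": -1},
    {"tx": 0.6,"ty": 0.82,"tz": 0,"rx": 0,"ry": 0,"rz": 0,"gripper": -1},
    {"tx": 0.6,"ty": 0.82,"tz": 0,"rx": 0,"ry": 0,"rz": 0,"gripper": -1},
    {"tx": 0.6,"ty": 0.82,"tz": 0,"rx": 0,"ry": 0,"rz": 0,"gripper": -1},
    {"tx": 0.6,"ty": 0.82,"tz": 0,"rx": 0,"ry": 0,"rz": 0,"gripper": -1},
    {"tx": 0.6,"ty": 0.82,"tz": 0,"rx": 0,"ry": 0,"rz": 0,"gripper": -1},
    {"tx": 0.6,"ty": 0.82,"tz": 0,"rx": 0,"ry": 0,"rz": 0,"gripper": -1}
  ]
}}

```text
t: 28.02
eef_pos: [604.1, -35.7, 200.3]
ee_rot: [0.69, 0.724, -0.004, -0.001]
contact_force: [0.1, 0.2, 0.3]
gripper_width: 24.1
grip_force: 59.6
```

>>> {"api": "play_rows", "payload": {
  "deltas": [
    {"tx": 0.6,"ty": 0.82,"tz": 0,"rx": 0,"ry": 0,"rz": 0,"gripper": -1},
    {"tx": 0,"ty": 0,"tz": 0,"rx": 0,"ry": 0,"rz": 0,"gripper": -1},
    {"tx": 0,"ty": 0,"tz": 0,"rx": 0,"ry": 0,"rz": 0,"gripper": -1}
  ]
}}

```text
t: 28.27
eef_pos: [627.7, -16.2, 200.1]
ee_rot: [0.689, 0.724, -0.005, -0.001]
contact_force: [-0.6, -0.2, -0.7]
gripper_width: 24.1
grip_force: 59.6
```

```bash
python3 - <<'E'
from h import *
go(stand(0,-50,158),tool(0)); jars(['shaker_dark'])
p,d=snap('scene');W=cloud('scene',d);S=RS.inv().apply(W.reshape(-1,3)-O).reshape(W.shape)
q=S[(abs(S[...,1]+50)<14)&(abs(S[...,0])<25)&(S[...,2]>100)&(S[...,2]<200)]
print(len(q),'foot z',np.percentile(q[:,2],[1,3,5]),q[q[:,2]<170].mean(0))
E
```

```text
t 28.3 at [627.7 -16.2 200.1] w 24.1 f [-0.6 -0.2 -0.7] q [-0.84  0.49  1.09  1.6  -0.44  1.33  0.36]
 rot units [-0.08  0.05  0.05]  then shift units [0.05 0.21 1.4 ]  cur-frame shift [0.05 0.22 1.4 ]
scene shaker_dark 0.66 101 top z 222 axis est [627.3 -21.4] topmed [627.2 -26.1 222.1]
scene shaker_dark 0.28 458 top z 109 axis est [ 503.9 -334.4] topmed [ 504.3 -333.7  106.5]
top shaker_dark 0.29 146 top z 112 axis est [ 512.  -321.1] topmed [ 513.7 -328.4  106.9]
83 foot z [136.79182131 137.71737701 138.41466884] [-19.85132939 -56.10558187 153.59293446]
```

>>> {"api": "play_rows", "payload": {
  "deltas": [
    {"tx": 0.05,"ty": 0.21,"tz": 0.3,"rx": -0.08,"ry": 0.05,"rz": 0.05,"gripper": -1},
    {"tx": 0,"ty": 0,"tz": 0.4,"rx": 0,"ry": 0,"rz": 0,"gripper": -1},
    {"tx": 0,"ty": 0,"tz": 0.4,"rx": 0,"ry": 0,"rz": 0,"gripper": -1},
    {"tx": 0,"ty": 0,"tz": 0.2,"rx": 0,"ry": 0,"rz": 0,"gripper": -1},
    {"tx": 0,"ty": 0,"tz": 0.1,"rx": 0,"ry": 0,"rz": 0,"gripper": -1},
    {"tx": 0,"ty": 0,"tz": 0,"rx": 0,"ry": 0,"rz": 0,"gripper": -1},
    {"tx": 0,"ty": 0,"tz": 0,"rx": 0,"ry": 0,"rz": 0,"gripper": -1}
  ]
}}

```text
t: 29.1
eef_pos: [633.3, -15.8, 159.9]
ee_rot: [0.692, 0.722, 0.002, -0.0]
contact_force: [-0.1, 0.7, -0.7]
gripper_width: 23.9
grip_force: 59.6
```

```bash
python3 - <<'E'
from h import *
go(stand(0,-50,156),tool(0))
E
```

```text
t 29.1 at [633.3 -15.8 159.9] w 23.9 f [-0.1  0.7 -0.7] q [-0.81  0.53  1.05  1.64 -0.48  1.26  0.38]
 rot units [ 0.03 -0.03 -0.02]  then shift units [0.04 0.02 0.13]  cur-frame shift [0.04 0.02 0.13]
```

>>> {"api": "play_rows", "payload": {
  "deltas": [
    {"tx": 0,"ty": 0,"tz": 0.06,"rx": 0,"ry": 0,"rz": 0,"gripper": -1},
    {"tx": 0,"ty": 0,"tz": 0,"rx": 0,"ry": 0,"rz": 0,"gripper": -1}
  ]
}}

```text
t: 29.27
eef_pos: [633.5, -15.7, 158.3]
ee_rot: [0.692, 0.722, 0.002, 0.0]
contact_force: [-0.1, 0.0, -0.9]
gripper_width: 24.1
grip_force: 59.6
```

>>> {"api": "play_rows", "payload": {
  "deltas": [
    {"tx": 0,"ty": 0,"tz": 0.06,"rx": 0,"ry": 0,"rz": 0,"gripper": -1},
    {"tx": 0,"ty": 0,"tz": 0,"rx": 0,"ry": 0,"rz": 0,"gripper": -1}
  ]
}}

```text
t: 29.43
eef_pos: [633.5, -15.6, 156.4]
ee_rot: [0.692, 0.722, 0.002, 0.0]
contact_force: [-0.1, 0.7, -0.5]
gripper_width: 23.8
grip_force: 59.7
```

>>> {"api": "play_rows", "payload": {
  "deltas": [
    {"tx": 0,"ty": 0,"tz": 0.04,"rx": 0,"ry": 0,"rz": 0,"gripper": -1},
    {"tx": 0,"ty": 0,"tz": 0,"rx": 0,"ry": 0,"rz": 0,"gripper": -1}
  ]
}}

```text
t: 29.6
eef_pos: [633.8, -15.9, 156.3]
ee_rot: [0.692, 0.722, 0.003, 0.0]
contact_force: [-1.3, 0.1, 7.5]
gripper_width: 23.7
grip_force: 60.6
```

>>> {"api": "play_rows", "payload": {
  "deltas": [
    {"tx": 0,"ty": 0,"tz": 0,"rx": 0,"ry": 0,"rz": 0,"gripper": -0.35},
    {"tx": 0,"ty": 0,"tz": 0,"rx": 0,"ry": 0,"rz": 0,"gripper": -0.2},
    {"tx": 0,"ty": 0,"tz": 0,"rx": 0,"ry": 0,"rz": 0,"gripper": 0},
    {"tx": 0,"ty": 0,"tz": 0,"rx": 0,"ry": 0,"rz": 0,"gripper": 0},
    {"tx": 0,"ty": 0,"tz": -0.5,"rx": 0,"ry": 0,"rz": 0,"gripper": 0},
    {"tx": 0,"ty": 0,"tz": -1,"rx": 0,"ry": 0,"rz": 0,"gripper": 0},
    {"tx": 0,"ty": 0,"tz": -1,"rx": 0,"ry": 0,"rz": 0,"gripper": 0},
    {"tx": 0,"ty": 0,"tz": -1,"rx": 0,"ry": 0,"rz": 0,"gripper": 0}
  ]
}}

```text
t: 30.27
eef_pos: [632.7, -16.1, 261.1]
ee_rot: [0.692, 0.722, 0.002, -0.0]
contact_force: [1.0, 0.9, 0.8]
gripper_width: 42.4
grip_force: 0.0
```

>>> {"api": "play_rows", "payload": {
  "deltas": [
    {"tx": -0.3,"ty": -0.9,"tz": -0.5,"rx": 0,"ry": 0,"rz": 0,"gripper": 1},
    {"tx": -0.85,"ty": -0.85,"tz": 0,"rx": 0,"ry": 0,"rz": 0,"gripper": 1},
    {"tx": -0.85,"ty": -0.85,"tz": 0,"rx": 0,"ry": 0,"rz": 0,"gripper": 1},
    {"tx": -0.85,"ty": -0.85,"tz": 0,"rx": 0,"ry": 0,"rz": 0,"gripper": 1},
    {"tx": -0.85,"ty": -0.85,"tz": 0,"rx": 0,"ry": 0,"rz": 0,"gripper": 1},
    {"tx": -0.85,"ty": -0.85,"tz": 0,"rx": 0,"ry": 0,"rz": 0,"gripper": 1},
    {"tx": -0.85,"ty": -0.85,"tz": 0,"rx": 0,"ry": 0,"rz": 0,"gripper": 1}
  ]
}}

```text
t: 30.85
eef_pos: [464.1, -180.6, 273.7]
ee_rot: [0.692, 0.722, 0.001, -0.0]
contact_force: [-0.6, -0.1, -0.6]
gripper_width: 85.0
grip_force: 0.0
```

```bash
cat >> h.py <<'E'
def led(names=('shaker_dark','shaker_pale','spice_a')):
    p,d=snap('scene');W=cloud('scene',d);S=RS.inv().apply(W.reshape(-1,3)-O).reshape(W.shape)
    for n in names:
        for m in optics.masks_of(n,'scene')[:1]:
            q=S[m['pixels']];q=q[~np.isnan(q[:,0])]
            lo=q[q[:,2]<125];hi=q[(q[:,2]>150)]
            print(n,round(m['score'],2),'z',np.percentile(q[:,2],[2,98]).round(),'lo',np.median(lo,0).round(1) if len(lo) else'','hi',np.median(hi,0).round(1) if len(hi) else '')
E
python3 - <<'E'
from h import *
led(['shaker_dark']); jars(); bottle(); go([420,-305,230],tool(0))
E
```

```text
shaker_dark 0.54 z [  6. 196.] lo [ -9.4 -57.2 107.9] hi [ -8.  -56.7 173.7]
scene shaker_dark 0.48 185 top z 195 axis est [632.5 -19.7] topmed [627.8 -22.6 193.8]
scene shaker_pale 0.66 206 top z 100 axis est [ 418.2 -305.6] topmed [ 414.1 -307.9   97.5]
scene spice_a 0.67 466 top z 108 axis est [ 512.2 -330.8] topmed [ 504.8 -333.1  106.4]
scene bottle [486.3  96.7] 116 inbay [2.5 7.5 0. ]
top bottle [488.6  95.8] 78 inbay [4.8 6.6 0. ]
t 31.6 at [ 465.  -179.3  274.5] w 85.2 f [ 0.2 -0.4 -0.4] q [-1.06 -0.18  1.25  1.8   0.17  1.4   0.19]
 rot units [ 0.01 -0.02 -0.02]  then shift units [-4.12 -1.68  1.48]  cur-frame shift [-4.13 -1.67  1.47]
```

>>> {"api": "play_rows", "payload": {
  "deltas": [
    {"tx": -0.83,"ty": -0.33,"tz": 0.2,"rx": 0,"ry": 0,"rz": 0,"gripper": 1},
    {"tx": -0.83,"ty": -0.33,"tz": 0.2,"rx": 0,"ry": 0,"rz": 0,"gripper": 1},
    {"tx": -0.83,"ty": -0.33,"tz": 0.3,"rx": 0,"ry": 0,"rz": 0,"gripper": 1},
    {"tx": -0.83,"ty": -0.33,"tz": 0.3,"rx": 0,"ry": 0,"rz": 0,"gripper": 1},
    {"tx": -0.8,"ty": -0.33,"tz": 0.5,"rx": 0,"ry": 0,"rz": 0,"gripper": 1},
    {"tx": 0,"ty": 0,"tz": 0,"rx": 0,"ry": 0,"rz": 0,"gripper": 1},
    {"tx": 0,"ty": 0,"tz": 0,"rx": 0,"ry": 0,"rz": 0,"gripper": 1}
  ]
}}

```text
t: 32.13
eef_pos: [418.5, -307.0, 228.1]
ee_rot: [0.694, 0.719, -0.001, -0.001]
contact_force: [0.2, -0.5, 0.5]
gripper_width: 85.3
grip_force: 0.0
```

```bash
python3 - <<'E'
from h import *
go([420,-305,56],tool(0))
E
```

```text
t 32.1 at [ 418.5 -307.   228.1] w 85.3 f [ 0.2 -0.5  0.5] q [-0.69  0.16  1.37  1.83 -0.16  1.29  0.76]
 rot units [-0.03 -0.01 -0.08]  then shift units [0.06 0.05 5.74]  cur-frame shift [0.06 0.07 5.74]
```

>>> {"api": "play_rows", "payload": {
  "deltas": [
    {"tx": 0.06,"ty": 0.06,"tz": 0.8,"rx": 0,"ry": 0,"rz": 0,"gripper": 1},
    {"tx": 0,"ty": 0,"tz": 0.8,"rx": 0,"ry": 0,"rz": 0,"gripper": 1},
    {"tx": 0,"ty": 0,"tz": 0.8,"rx": 0,"ry": 0,"rz": 0,"gripper": 1},
    {"tx": 0,"ty": 0,"tz": 0,"rx": 0,"ry": 0,"rz": 0,"gripper": 1}
  ]
}}

```text
t: 32.47
eef_pos: [422.0, -299.4, 154.1]
ee_rot: [0.691, 0.723, 0.002, -0.003]
contact_force: [-0.4, 1.1, -0.2]
gripper_width: 85.6
grip_force: 0.0
```

```bash
python3 - <<'E'
from h import *
go([420,-305,56],tool(0))
E
```

```text
t 32.5 at [ 422.  -299.4  154.1] w 85.6 f [-0.4  1.1 -0.2] q [-0.55  0.27  1.26  1.92 -0.29  1.16  0.86]
 rot units [-0.02 -0.06  0.01]  then shift units [-0.18 -0.08  3.27]  cur-frame shift [-0.2  -0.07  3.27]
```

>>> {"api": "play_rows", "payload": {
  "deltas": [
    {"tx": -0.19,"ty": -0.06,"tz": 0.4,"rx": 0,"ry": 0,"rz": 0,"gripper": 1},
    {"tx": 0,"ty": 0,"tz": 0.5,"rx": 0,"ry": 0,"rz": 0,"gripper": 1},
    {"tx": 0,"ty": 0,"tz": 0.6,"rx": 0,"ry": 0,"rz": 0,"gripper": 1},
    {"tx": 0,"ty": 0,"tz": 0.6,"rx": 0,"ry": 0,"rz": 0,"gripper": 1},
    {"tx": 0,"ty": 0,"tz": 0.6,"rx": 0,"ry": 0,"rz": 0,"gripper": 1},
    {"tx": 0,"ty": 0,"tz": 0.5,"rx": 0,"ry": 0,"rz": 0,"gripper": 1},
    {"tx": 0,"ty": 0,"tz": 0,"rx": 0,"ry": 0,"rz": 0,"gripper": 1}
  ]
}}

```text
t: 33.05
eef_pos: [421.8, -306.0, 60.6]
ee_rot: [0.691, 0.723, 0.002, -0.002]
contact_force: [-0.1, 0.8, 0.5]
gripper_width: 85.5
grip_force: 0.0
```

```bash
python3 - <<'E'
from h import *
go([420,-305,56],tool(0)); jars(['shaker_pale'])
E
```

```text
t 33.0 at [ 421.8 -306.    60.6] w 85.5 f [-0.1  0.8  0.5] q [-0.37  0.42  1.1   2.   -0.45  0.99  1.  ]
 rot units [ 0.01 -0.05  0.  ]  then shift units [ 0.04 -0.06  0.15]  cur-frame shift [ 0.03 -0.06  0.15]
scene shaker_pale 0.72 128 top z 93 axis est [ 419.3 -308.4] topmed [ 415.4 -312.7   93.1]
scene shaker_pale 0.34 465 top z 109 axis est [ 503.9 -334.2] topmed [ 507.1 -332.   106.5]
```

Aligned with the pale shaker. Close and lift.

>>> {"api": "play_rows", "payload": {
  "deltas": [
    {"tx": 0,"ty": -0.06,"tz": 0.1,"rx": 0,"ry": -0.05,"rz": 0,"gripper": 0},
    {"tx": 0,"ty": 0,"tz": 0,"rx": 0,"ry": 0,"rz": 0,"gripper": -0.3},
    {"tx": 0,"ty": 0,"tz": 0,"rx": 0,"ry": 0,"rz": 0,"gripper": -1},
    {"tx": 0,"ty": 0,"tz": 0,"rx": 0,"ry": 0,"rz": 0,"gripper": -1},
    {"tx": 0,"ty": 0,"tz": 0,"rx": 0,"ry": 0,"rz": 0,"gripper": -1},
    {"tx": 0,"ty": 0,"tz": 0,"rx": 0,"ry": 0,"rz": 0,"gripper": -1},
    {"tx": 0,"ty": 0,"tz": 0,"rx": 0,"ry": 0,"rz": 0,"gripper": -1}
  ]
}}

```text
t: 33.83
eef_pos: [419.5, -308.4, 58.5]
ee_rot: [0.692, 0.722, 0.0, 0.001]
contact_force: [-0.8, 1.0, 5.7]
gripper_width: 24.5
grip_force: 58.8
```

>>> {"api": "play_rows", "payload": {
  "deltas": [
    {"tx": 0,"ty": 0,"tz": -0.5,"rx": 0,"ry": 0,"rz": 0,"gripper": -1},
    {"tx": 0,"ty": 0,"tz": -0.8,"rx": 0,"ry": 0,"rz": 0,"gripper": -1},
    {"tx": 0,"ty": 0,"tz": -0.8,"rx": 0,"ry": 0,"rz": 0,"gripper": -1},
    {"tx": 0,"ty": 0,"tz": -0.8,"rx": 0,"ry": 0,"rz": 0,"gripper": -1},
    {"tx": 0,"ty": 0,"tz": -0.8,"rx": 0,"ry": 0,"rz": 0,"gripper": -1},
    {"tx": 0,"ty": 0,"tz": -0.8,"rx": 0,"ry": 0,"rz": 0,"gripper": -1},
    {"tx": 0,"ty": 0,"tz": 0,"rx": 0,"ry": 0,"rz": 0,"gripper": -1}
  ]
}}

```text
t: 34.42
eef_pos: [420.3, -309.6, 196.7]
ee_rot: [0.693, 0.721, 0.001, 0.003]
contact_force: [0.0, -0.3, -0.4]
gripper_width: 24.3
grip_force: 59.5
```

```bash
python3 - <<'E'
from h import *
go(stand(0,-135,205),tool(0)); bottle()
E
```

```text
t 34.4 at [ 420.3 -309.6  196.7] w 24.3 f [ 0.  -0.3 -0.4] q [-0.61  0.2   1.31  1.87 -0.21  1.22  0.81]
 rot units [ 0.06  0.03 -0.03]  then shift units [ 6.68  7.54 -0.28]  cur-frame shift [ 6.71  7.52 -0.25]
scene bottle [486.5  96.9] 126 inbay [2.7 7.8 0. ]
top bottle [488.7  95.5] 79 inbay [4.9 6.3 0. ]
```

>>> {"api": "play_rows", "payload": {
  "deltas": [
    {"tx": 0.74,"ty": 0.83,"tz": -0.03,"rx": 0.06,"ry": 0.03,"rz": -0.03,"gripper": -1},
    {"tx": 0.74,"ty": 0.83,"tz": -0.03,"rx": 0,"ry": 0,"rz": 0,"gripper": -1},
    {"tx": 0.74,"ty": 0.83,"tz": -0.03,"rx": 0,"ry": 0,"rz": 0,"gripper": -1},
    {"tx": 0.74,"ty": 0.83,"tz": -0.03,"rx": 0,"ry": 0,"rz": 0,"gripper": -1},
    {"tx": 0.74,"ty": 0.83,"tz": -0.03,"rx": 0,"ry": 0,"rz": 0,"gripper": -1},
    {"tx": 0.74,"ty": 0.83,"tz": -0.03,"rx": 0,"ry": 0,"rz": 0,"gripper": -1},
    {"tx": 0.74,"ty": 0.83,"tz": -0.03,"rx": 0,"ry": 0,"rz": 0,"gripper": -1},
    {"tx": 0.74,"ty": 0.83,"tz": -0.03,"rx": 0,"ry": 0,"rz": 0,"gripper": -1}
  ]
}}

```text
t: 35.28
eef_pos: [610.5, -120.3, 197.8]
ee_rot: [0.691, 0.723, -0.002, -0.003]
contact_force: [-0.1, -0.9, -0.7]
gripper_width: 24.3
grip_force: 59.4
```

>>> {"api": "play_rows", "payload": {
  "deltas": [
    {"tx": 0.74,"ty": 0.83,"tz": -0.03,"rx": 0,"ry": 0,"rz": 0,"gripper": -1},
    {"tx": 0,"ty": 0,"tz": 0,"rx": 0,"ry": 0,"rz": 0,"gripper": -1},
    {"tx": 0,"ty": 0,"tz": 0,"rx": 0,"ry": 0,"rz": 0,"gripper": -1},
    {"tx": 0,"ty": 0,"tz": 0,"rx": 0,"ry": 0,"rz": 0,"gripper": -1}
  ]
}}

```text
t: 35.62
eef_pos: [633.2, -99.1, 199.0]
ee_rot: [0.691, 0.722, -0.002, -0.003]
contact_force: [0.1, -0.7, 0.0]
gripper_width: 24.2
grip_force: 59.5
```

```bash
python3 - <<'E'
from h import *
go(stand(0,-135,150),tool(0)); led(['shaker_pale','shaker_dark'])
E
```

```text
t 35.6 at [633.2 -99.1 199. ] w 24.2 f [ 0.1 -0.7  0. ] q [-0.68  0.53  1.08  1.56 -0.47  1.34  0.5 ]
 rot units [-0.07 -0.01 -0.  ]  then shift units [-0.01  0.14  1.63]  cur-frame shift [-0.02  0.16  1.63]
shaker_pale 0.64 z [144. 206.] lo  hi [ -14.7 -135.4  174.7]
shaker_dark 0.57 z [  2. 196.] lo [ -9.4 -56.7 107.2] hi [ -7.9 -56.8 173.6]
```

>>> {"api": "play_rows", "payload": {
  "deltas": [
    {"tx": 0,"ty": 0.15,"tz": 0.3,"rx": -0.07,"ry": 0,"rz": 0,"gripper": -1},
    {"tx": 0,"ty": 0,"tz": 0.4,"rx": 0,"ry": 0,"rz": 0,"gripper": -1},
    {"tx": 0,"ty": 0,"tz": 0.4,"rx": 0,"ry": 0,"rz": 0,"gripper": -1},
    {"tx": 0,"ty": 0,"tz": 0.25,"rx": 0,"ry": 0,"rz": 0,"gripper": -1},
    {"tx": 0,"ty": 0,"tz": 0.15,"rx": 0,"ry": 0,"rz": 0,"gripper": -1},
    {"tx": 0,"ty": 0,"tz": 0.08,"rx": 0,"ry": 0,"rz": 0,"gripper": -1},
    {"tx": 0,"ty": 0,"tz": 0,"rx": 0,"ry": 0,"rz": 0,"gripper": -1},
    {"tx": 0,"ty": 0,"tz": 0,"rx": 0,"ry": 0,"rz": 0,"gripper": -1}
  ]
}}

```text
t: 36.43
eef_pos: [638.8, -98.2, 153.3]
ee_rot: [0.691, 0.723, 0.002, 0.001]
contact_force: [-0.4, 0.9, -0.8]
gripper_width: 24.3
grip_force: 59.5
```

>>> {"api": "play_rows", "payload": {
  "deltas": [
    {"tx": 0,"ty": 0,"tz": 0.05,"rx": 0,"ry": 0,"rz": 0,"gripper": -1},
    {"tx": 0,"ty": 0,"tz": 0,"rx": 0,"ry": 0,"rz": 0,"gripper": -1}
  ]
}}

```text
t: 36.6
eef_pos: [638.8, -98.1, 151.9]
ee_rot: [0.691, 0.723, 0.002, 0.001]
contact_force: [-1.4, 0.4, -1.3]
gripper_width: 24.2
grip_force: 59.5
```

>>> {"api": "play_rows", "payload": {
  "deltas": [
    {"tx": 0,"ty": -0.03,"tz": 0.06,"rx": 0,"ry": 0,"rz": 0,"gripper": -1},
    {"tx": 0,"ty": 0,"tz": 0,"rx": 0,"ry": 0,"rz": 0,"gripper": -1}
  ]
}}

```text
t: 36.77
eef_pos: [637.6, -98.1, 149.7]
ee_rot: [0.691, 0.723, 0.002, 0.0]
contact_force: [-0.7, 0.5, -1.2]
gripper_width: 24.4
grip_force: 59.5
```

>>> {"api": "play_rows", "payload": {
  "deltas": [
    {"tx": 0,"ty": 0,"tz": 0.05,"rx": 0,"ry": 0,"rz": 0,"gripper": -1},
    {"tx": 0,"ty": 0,"tz": 0,"rx": 0,"ry": 0,"rz": 0,"gripper": -1}
  ]
}}

```text
t: 36.93
eef_pos: [637.9, -98.1, 148.6]
ee_rot: [0.691, 0.723, 0.002, 0.001]
contact_force: [-0.1, 0.6, 1.6]
gripper_width: 24.4
grip_force: 59.7
```

Contact. Release, lift, and head for the spice jar.

>>> {"api": "play_rows", "payload": {
  "deltas": [
    {"tx": 0,"ty": 0,"tz": 0.02,"rx": 0,"ry": 0,"rz": 0,"gripper": -0.35},
    {"tx": 0,"ty": 0,"tz": 0,"rx": 0,"ry": 0,"rz": 0,"gripper": -0.2},
    {"tx": 0,"ty": 0,"tz": 0,"rx": 0,"ry": 0,"rz": 0,"gripper": 0},
    {"tx": 0,"ty": 0,"tz": 0,"rx": 0,"ry": 0,"rz": 0,"gripper": 0},
    {"tx": 0,"ty": 0,"tz": -0.5,"rx": 0,"ry": 0,"rz": 0,"gripper": 0},
    {"tx": 0,"ty": 0,"tz": -1,"rx": 0,"ry": 0,"rz": 0,"gripper": 0},
    {"tx": 0,"ty": 0,"tz": -1,"rx": 0,"ry": 0,"rz": 0,"gripper": 0},
    {"tx": 0,"ty": 0,"tz": -1,"rx": 0,"ry": 0,"rz": 0,"gripper": 0}
  ]
}}

```text
t: 37.6
eef_pos: [637.2, -98.6, 255.1]
ee_rot: [0.691, 0.723, 0.002, 0.001]
contact_force: [1.5, 0.8, -0.7]
gripper_width: 42.8
grip_force: 0.0
```

>>> {"api": "play_rows", "payload": {
  "deltas": [
    {"tx": -0.9,"ty": -0.4,"tz": 0,"rx": 0,"ry": 0,"rz": 0,"gripper": 1},
    {"tx": -0.9,"ty": -0.5,"tz": 0,"rx": 0,"ry": 0,"rz": 0,"gripper": 1},
    {"tx": -0.9,"ty": -0.5,"tz": 0,"rx": 0,"ry": 0,"rz": 0,"gripper": 1},
    {"tx": -0.9,"ty": -0.5,"tz": 0,"rx": 0,"ry": 0,"rz": 0,"gripper": 1},
    {"tx": -0.9,"ty": -0.5,"tz": 0,"rx": 0,"ry": 0,"rz": 0,"gripper": 1},
    {"tx": -0.9,"ty": -0.5,"tz": 0,"rx": 0,"ry": 0,"rz": 0,"gripper": 1},
    {"tx": -0.9,"ty": -0.5,"tz": 0,"rx": 0,"ry": 0,"rz": 0,"gripper": 1},
    {"tx": -0.9,"ty": -0.5,"tz": 0,"rx": 0,"ry": 0,"rz": 0,"gripper": 1}
  ]
}}

```text
t: 38.27
eef_pos: [529.4, -320.8, 253.3]
ee_rot: [0.691, 0.723, 0.002, 0.001]
contact_force: [0.2, -0.8, 0.6]
gripper_width: 85.5
grip_force: 0.0
```

```bash
python3 - <<'E'
from h import *
led(['shaker_dark','shaker_pale']); jars(['spice_a']); go([514,-330.5,200],tool(0))
E
```

```text
shaker_dark 0.5 z [  1. 195.] lo [-10.1 -56.3 106.5] hi [ -9.  -57.1 171.9]
shaker_pale 0.51 z [ 95. 191.] lo [ -10.3 -135.   109.3] hi [  -8.7 -133.2  169.8]
scene spice_a 0.67 468 top z 109 axis est [ 512.3 -331.3] topmed [ 504.5 -334.1  106.7]
t 38.6 at [ 531.2 -318.1  252.3] w 85.5 f [ 0.2  0.7 -0.2] q [-0.37  0.44  1.14  1.56 -0.4   1.41  0.85]
 rot units [ 0.03 -0.02  0.03]  then shift units [-0.39 -0.59  1.74]  cur-frame shift [-0.39 -0.6   1.74]
```

>>> {"api": "play_rows", "payload": {
  "deltas": [
    {"tx": -0.39,"ty": -0.6,"tz": 0,"rx": 0,"ry": 0,"rz": 0,"gripper": 1},
    {"tx": 0,"ty": 0,"tz": 0.9,"rx": 0,"ry": 0,"rz": 0,"gripper": 1},
    {"tx": 0,"ty": 0,"tz": 0.9,"rx": 0,"ry": 0,"rz": 0,"gripper": 1},
    {"tx": 0,"ty": 0,"tz": 0.6,"rx": 0,"ry": 0,"rz": 0,"gripper": 1},
    {"tx": 0,"ty": 0,"tz": 0,"rx": 0,"ry": 0,"rz": 0,"gripper": 1}
  ]
}}

```text
t: 39.03
eef_pos: [512.1, -329.3, 176.5]
ee_rot: [0.69, 0.723, 0.001, -0.002]
contact_force: [-0.4, -0.2, 1.5]
gripper_width: 85.7
grip_force: 0.0
```

```bash
python3 - <<'E'
from h import *
go([514,-330.5,54],tool(0))
E
```

```text
t 39.0 at [ 512.1 -329.3  176.5] w 85.7 f [-0.4 -0.2  1.5] q [-0.33  0.47  1.1   1.68 -0.44  1.27  0.91]
 rot units [-0.01 -0.04  0.03]  then shift units [-0.04  0.06  4.08]  cur-frame shift [-0.06  0.07  4.08]
```

>>> {"api": "play_rows", "payload": {
  "deltas": [
    {"tx": -0.05,"ty": 0.06,"tz": 0.6,"rx": 0,"ry": 0,"rz": 0,"gripper": 1},
    {"tx": 0,"ty": 0,"tz": 0.7,"rx": 0,"ry": 0,"rz": 0,"gripper": 1},
    {"tx": 0,"ty": 0,"tz": 0.7,"rx": 0,"ry": 0,"rz": 0,"gripper": 1},
    {"tx": 0,"ty": 0,"tz": 0.7,"rx": 0,"ry": 0,"rz": 0,"gripper": 1},
    {"tx": 0,"ty": 0,"tz": 0.7,"rx": 0,"ry": 0,"rz": 0,"gripper": 1},
    {"tx": 0,"ty": 0,"tz": 0.6,"rx": 0,"ry": 0,"rz": 0,"gripper": 1},
    {"tx": 0,"ty": 0,"tz": 0,"rx": 0,"ry": 0,"rz": 0,"gripper": 1}
  ]
}}

```text
t: 39.62
eef_pos: [514.7, -331.2, 57.9]
ee_rot: [0.69, 0.723, 0.001, -0.001]
contact_force: [0.1, 0.5, -0.8]
gripper_width: 85.3
grip_force: 0.0
```

>>> {"api": "play_rows", "payload": {
  "deltas": [
    {"tx": 0,"ty": 0,"tz": 0,"rx": 0,"ry": 0,"rz": 0,"gripper": 0.3},
    {"tx": 0,"ty": 0,"tz": 0,"rx": 0,"ry": 0,"rz": 0,"gripper": -0.2},
    {"tx": 0,"ty": 0,"tz": 0,"rx": 0,"ry": 0,"rz": 0,"gripper": -1},
    {"tx": 0,"ty": 0,"tz": 0,"rx": 0,"ry": 0,"rz": 0,"gripper": -1},
    {"tx": 0,"ty": 0,"tz": 0,"rx": 0,"ry": 0,"rz": 0,"gripper": -1},
    {"tx": 0,"ty": 0,"tz": 0,"rx": 0,"ry": 0,"rz": 0,"gripper": -1}
  ]
}}

```text
t: 40.12
eef_pos: [515.7, -333.6, 61.7]
ee_rot: [0.691, 0.723, 0.002, 0.001]
contact_force: [-1.3, 0.5, 7.0]
gripper_width: 43.4
grip_force: 59.3
```

>>> {"api": "play_rows", "payload": {
  "deltas": [
    {"tx": 0,"ty": 0,"tz": -0.5,"rx": 0,"ry": 0,"rz": 0,"gripper": -1},
    {"tx": 0,"ty": 0,"tz": -0.8,"rx": 0,"ry": 0,"rz": 0,"gripper": -1},
    {"tx": 0,"ty": 0,"tz": -0.8,"rx": 0,"ry": 0,"rz": 0,"gripper": -1},
    {"tx": 0,"ty": 0,"tz": -0.8,"rx": 0,"ry": 0,"rz": 0,"gripper": -1},
    {"tx": 0,"ty": 0,"tz": -0.8,"rx": 0,"ry": 0,"rz": 0,"gripper": -1},
    {"tx": 0,"ty": 0,"tz": -0.8,"rx": 0,"ry": 0,"rz": 0,"gripper": -1},
    {"tx": 0,"ty": 0,"tz": 0,"rx": 0,"ry": 0,"rz": 0,"gripper": -1}
  ]
}}

```text
t: 40.7
eef_pos: [516.2, -335.0, 201.0]
ee_rot: [0.691, 0.723, 0.003, 0.004]
contact_force: [0.7, -1.4, -1.6]
gripper_width: 43.3
grip_force: 60.6
```

```bash
python3 - <<'E'
from h import *
go(stand(0,-222,200),tool(0))
E
```

```text
t 40.7 at [ 516.2 -335.   201. ] w 43.3 f [ 0.7 -1.4 -1.6] q [-0.33  0.46  1.12  1.64 -0.43  1.3   0.9 ]
 rot units [0.09 0.01 0.  ]  then shift units [4.77 4.39 0.03]  cur-frame shift [4.77 4.39 0.07]
```

>>> {"api": "play_rows", "payload": {
  "deltas": [
    {"tx": 0.8,"ty": 0.73,"tz": 0,"rx": 0.09,"ry": 0,"rz": 0,"gripper": -1},
    {"tx": 0.8,"ty": 0.73,"tz": 0,"rx": 0,"ry": 0,"rz": 0,"gripper": -1},
    {"tx": 0.8,"ty": 0.73,"tz": 0,"rx": 0,"ry": 0,"rz": 0,"gripper": -1},
    {"tx": 0.8,"ty": 0.73,"tz": 0,"rx": 0,"ry": 0,"rz": 0,"gripper": -1},
    {"tx": 0.8,"ty": 0.73,"tz": 0,"rx": 0,"ry": 0,"rz": 0,"gripper": -1},
    {"tx": 0.77,"ty": 0.73,"tz": 0,"rx": 0,"ry": 0,"rz": 0,"gripper": -1},
    {"tx": 0,"ty": 0,"tz": 0,"rx": 0,"ry": 0,"rz": 0,"gripper": -1},
    {"tx": 0,"ty": 0,"tz": 0,"rx": 0,"ry": 0,"rz": 0,"gripper": -1}
  ]
}}

```text
t: 41.37
eef_pos: [640.9, -181.7, 194.7]
ee_rot: [0.69, 0.724, -0.002, -0.003]
contact_force: [-0.3, -0.7, -2.0]
gripper_width: 43.2
grip_force: 60.7
```

```bash
python3 - <<'E'
from h import *
go(stand(0,-222,152),tool(0)); led(['spice_a'])
E
```

```text
t 41.4 at [ 640.9 -181.7  194.7] w 43.2 f [-0.3 -0.7 -2. ] q [-0.5   0.58  1.05  1.5  -0.51  1.36  0.64]
 rot units [-0.06 -0.01  0.05]  then shift units [-0.15  0.01  1.42]  cur-frame shift [-0.16  0.02  1.42]
spice_a 0.88 z [139. 240.] lo [247.8 -92.8  -0.6] hi [ -18.8 -227.1  183.9]
```

>>> {"api": "play_rows", "payload": {
  "deltas": [
    {"tx": -0.15,"ty": 0,"tz": 0.3,"rx": -0.06,"ry": 0,"rz": 0,"gripper": -1},
    {"tx": 0,"ty": 0,"tz": 0.4,"rx": 0,"ry": 0,"rz": 0,"gripper": -1},
    {"tx": 0,"ty": 0,"tz": 0.3,"rx": 0,"ry": 0,"rz": 0,"gripper": -1},
    {"tx": 0,"ty": 0,"tz": 0.2,"rx": 0,"ry": 0,"rz": 0,"gripper": -1},
    {"tx": 0,"ty": 0,"tz": 0.1,"rx": 0,"ry": 0,"rz": 0,"gripper": -1},
    {"tx": 0,"ty": 0,"tz": 0,"rx": 0,"ry": 0,"rz": 0,"gripper": -1},
    {"tx": 0,"ty": 0,"tz": 0,"rx": 0,"ry": 0,"rz": 0,"gripper": -1}
  ]
}}

```text
t: 42.05
eef_pos: [639.8, -188.8, 155.5]
ee_rot: [0.691, 0.723, 0.0, -0.001]
contact_force: [0.1, 0.5, -1.9]
gripper_width: 43.4
grip_force: 60.7
```

>>> {"api": "play_rows", "payload": {
  "deltas": [
    {"tx": 0,"ty": 0,"tz": 0.04,"rx": 0,"ry": 0,"rz": 0,"gripper": -1},
    {"tx": 0,"ty": 0,"tz": 0,"rx": 0,"ry": 0,"rz": 0,"gripper": -1}
  ]
}}

```text
t: 42.22
eef_pos: [640.0, -188.8, 154.6]
ee_rot: [0.691, 0.723, 0.001, -0.0]
contact_force: [0.7, 0.8, -0.7]
gripper_width: 43.4
grip_force: 60.7
```

```bash
python3 - <<'E'
from h import *
go(stand(0,-222,151),tool(0))
E
```

```text
t 42.2 at [ 640.  -188.8  154.6] w 43.4 f [ 0.7  0.8 -0.7] q [-0.48  0.61  1.03  1.55 -0.54  1.29  0.66]
 rot units [ 0.   -0.01  0.01]  then shift units [0.08 0.05 0.12]  cur-frame shift [0.08 0.05 0.12]
```

>>> {"api": "play_rows", "payload": {
  "deltas": [
    {"tx": 0,"ty": 0.05,"tz": 0.06,"rx": 0,"ry": 0,"rz": 0,"gripper": -1},
    {"tx": 0,"ty": 0,"tz": 0,"rx": 0,"ry": 0,"rz": 0,"gripper": -1}
  ]
}}

```text
t: 42.38
eef_pos: [641.6, -188.4, 152.4]
ee_rot: [0.691, 0.723, 0.001, -0.001]
contact_force: [-0.1, 0.3, -1.1]
gripper_width: 43.3
grip_force: 60.7
```

>>> {"api": "play_rows", "payload": {
  "deltas": [
    {"tx": 0,"ty": 0,"tz": 0.05,"rx": 0,"ry": 0,"rz": 0,"gripper": -1},
    {"tx": 0,"ty": 0,"tz": 0,"rx": 0,"ry": 0,"rz": 0,"gripper": -1}
  ]
}}

```text
t: 42.55
eef_pos: [641.6, -188.9, 151.9]
ee_rot: [0.691, 0.723, 0.001, -0.0]
contact_force: [-0.9, 0.4, 3.8]
gripper_width: 43.0
grip_force: 61.1
```

>>> {"api": "play_rows", "payload": {
  "deltas": [
    {"tx": 0,"ty": 0,"tz": 0.03,"rx": 0,"ry": 0,"rz": 0,"gripper": -1},
    {"tx": 0,"ty": 0,"tz": 0,"rx": 0,"ry": 0,"rz": 0,"gripper": -1}
  ]
}}

```text
t: 42.72
eef_pos: [641.7, -189.0, 151.8]
ee_rot: [0.691, 0.723, 0.001, -0.0]
contact_force: [-3.0, 1.4, 10.1]
gripper_width: 43.3
grip_force: 61.9
```

Seated. Release and retreat.

>>> {"api": "play_rows", "payload": {
  "deltas": [
    {"tx": 0,"ty": 0,"tz": -0.02,"rx": 0,"ry": 0,"rz": 0,"gripper": 0.1},
    {"tx": 0,"ty": 0,"tz": 0,"rx": 0,"ry": 0,"rz": 0,"gripper": 0.25},
    {"tx": 0,"ty": 0,"tz": 0,"rx": 0,"ry": 0,"rz": 0,"gripper": 0.5},
    {"tx": 0,"ty": 0,"tz": 0,"rx": 0,"ry": 0,"rz": 0,"gripper": 0.5},
    {"tx": 0,"ty": 0,"tz": -0.5,"rx": 0,"ry": 0,"rz": 0,"gripper": 0.5},
    {"tx": 0,"ty": 0,"tz": -1,"rx": 0,"ry": 0,"rz": 0,"gripper": 0.5},
    {"tx": 0,"ty": 0,"tz": -1,"rx": 0,"ry": 0,"rz": 0,"gripper": 0.5},
    {"tx": 0,"ty": 0,"tz": -1,"rx": 0,"ry": 0,"rz": 0,"gripper": 0.5}
  ]
}}

```text
t: 43.38
eef_pos: [641.0, -189.0, 258.0]
ee_rot: [0.691, 0.723, 0.0, -0.001]
contact_force: [0.9, 0.1, -0.0]
gripper_width: 64.2
grip_force: 0.0
```

>>> {"api": "play_rows", "payload": {
  "deltas": [
    {"tx": -0.5,"ty": -0.5,"tz": -1,"rx": 0,"ry": 0,"rz": 0,"gripper": 0.5},
    {"tx": -0.5,"ty": -0.9,"tz": 0,"rx": 0,"ry": 0,"rz": 0,"gripper": 0.5},
    {"tx": -0.5,"ty": -0.9,"tz": 0,"rx": 0,"ry": 0,"rz": 0,"gripper": 0.5},
    {"tx": -0.5,"ty": -0.9,"tz": 0,"rx": 0,"ry": 0,"rz": 0,"gripper": 0.5},
    {"tx": -0.5,"ty": -0.9,"tz": 0,"rx": 0,"ry": 0,"rz": 0,"gripper": 0.5},
    {"tx": -0.5,"ty": -0.9,"tz": 0,"rx": 0,"ry": 0,"rz": 0,"gripper": 0.5},
    {"tx": 0,"ty": 0,"tz": 0,"rx": 0,"ry": 0,"rz": 0,"gripper": 0.5},
    {"tx": 0,"ty": 0,"tz": 0,"rx": 0,"ry": 0,"rz": 0,"gripper": 0.5}
  ]
}}

```text
t: 44.05
eef_pos: [494.0, -287.1, 287.0]
ee_rot: [0.692, 0.722, 0.002, -0.0]
contact_force: [0.2, 0.1, -0.8]
gripper_width: 64.3
grip_force: 0.0
```

```bash
python3 - <<'E'
from h import *
led(); bottle(); gate()
p,d=snap('scene','s9.png');W=cloud('scene',d)
a=cv2.imread('pics/s9.png')[90:310,220:500]; cv2.imwrite('pics/g.png',cv2.resize(a,(760,597),interpolation=cv2.INTER_CUBIC))
E
```

```text
shaker_dark 0.58 z [ -2. 196.] lo [ -8.8 -54.9 103.7] hi [ -8.8 -58.1 172. ]
shaker_pale 0.58 z [104. 192.] lo [ -12.5 -134.1  114. ] hi [  -7.9 -131.9  169.8]
spice_a 0.61 z [ 93. 199.] lo [ -20.9 -226.5  108.3] hi [ -19.2 -224.9  182.9]
scene bottle [486.1  97. ] 126 inbay [2.3 7.9 0. ]
top bottle [488.6  95.5] 79 inbay [4.7 6.3 0. ]
top gate x -1.0146634580523823 [ -0.92454098  -1.67617804 100.35892539] 22
```

View pics/g.png

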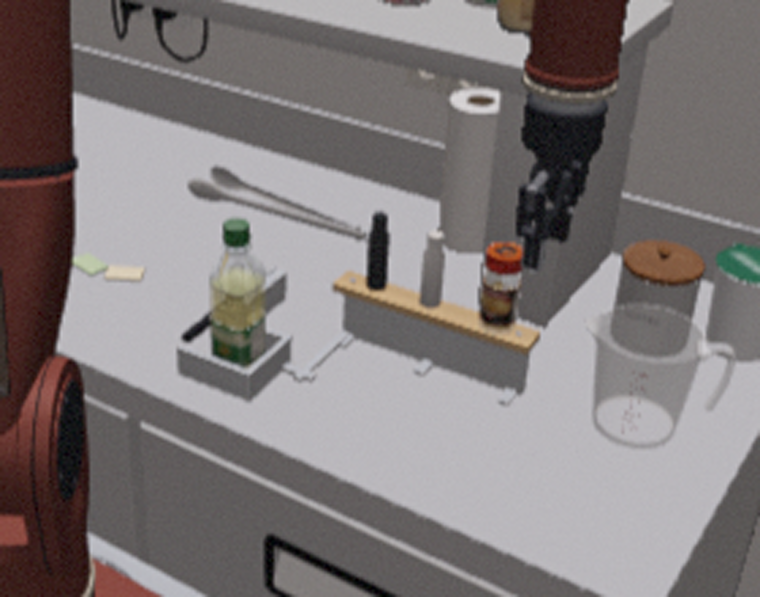

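The picture shows the dark shaker (377,250), pale shaker (432,270) and spice jar (500,283) all upright on the ledge. The bottle is in the bay behind the shut gate, and the arm is clear of everything.

```bash
python3 -c "
from bench import bot
print(bot.sign_off())"
```

```text
the job is handed in; nothing more can be done
None
```

I handed the job in; no verdict came back. In the last check before that, the bottle stood upright in its bay behind the shut gate, the spice jar and both shakers (the only three out) stood upright on the ledge, and the arm was clear.

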